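Load spindles and slide them under the UV lamps

TASK

First switch the UV lamps off by swinging the lever beside the hood all the way back, then draw the plywood sled out from under the UV lamp hood, lift every turned spindle out of the wooden box, and lay each on its side across the sled, seated down in a cradle of its own. Then slide the loaded sled back between the guide rails under the hood until it is fully home against its end stop, without striking the lamp hood hard, and only after that swing the lever all the way over again to switch the lamps on. Leave the bottle, the jar and the screwdriver where they are.

Things in the scene. Friction and masses are not known exactly. Their poses are not given: they have to be found in the camera images.
- station: UV tanning station, fixed to the bench: guide rails, end stop and lamp hood. Origin on the bench in the middle of the tunnel mouth; its +y points into the tunnel, x across it, z up. End stop: face at y = 255 mm, 30 mm high.
- mouth (a point): Point on the bench at the station's origin. Two guide rails 20 mm high, inner faces at station x = -84 and +84 mm, run from y = -90 to +265 mm on either side of it; in front of that their ends flare outwards to y = -135 mm.
- hood: The lamp hood, same origin and axes as the station: an open frame of grey bars with glass lamp tubes, over station y = 2 to 263 mm, x = -108 to +108 mm. 58 mm free height under it, its top 90 mm above the bench.
- home (a point): Point on the bench under the hood, at station x = 0, y = +130 mm: the sled's origin lies here when the sled is fully home against the stop.
- sled: Loose plywood sled, 0.7 kg, flat in the rails. Origin on its underside, mid-cradles; +y points into the tunnel. Plate 162 mm wide (x), 10 mm thick, y = -205 to +125 mm. Two toothed combs (|x| = 45 to 71 mm, tops 22 mm high) form four cradles; low side walls leave 150 mm for a spindle's length. Open between the combs. Starts empty under the hood, 0 to 60 mm short of the stop.
- handle (a point): Grip point of the sled's upright handle board, at sled y = -190 mm, 60 mm above the bench. The board is 80 mm wide along the sled's x, 16 mm thick along its y, its top 76 mm above the bench. When the sled is home the board stands 62 mm outside the hood.
- cradle1 (a point): Centre of a cradle on the sled, at sled x = 0, y = -84 mm, 30 mm above the bench: where the origin of a spindle seated here lies, its length along the sled's x. The cradle is 47 mm wide between comb teeth 9 mm thick and 12 mm high.
- cradle2 (a point): Centre of a cradle on the sled, at sled x = 0, y = -28 mm, 30 mm above the bench: where the origin of a spindle seated here lies, its length along the sled's x. The cradle is 47 mm wide between comb teeth 9 mm thick and 12 mm high.
- cradle3 (a point): Centre of a cradle on the sled, at sled x = 0, y = 28 mm, 30 mm above the bench: where the origin of a spindle seated here lies, its length along the sled's x. The cradle is 47 mm wide between comb teeth 9 mm thick and 12 mm high.
- cradle4 (a point): Centre of a cradle on the sled, at sled x = 0, y = 84 mm, 30 mm above the bench: where the origin of a spindle seated here lies, its length along the sled's x. The cradle is 47 mm wide between comb teeth 9 mm thick and 12 mm high.
- bin: Fixed wooden box, open on top; origin on the bench under its centre. 272 mm along its x, 192 mm along its y, 55 mm high, walls 8 mm, floor 6 mm thick. The two walls across x have an 80 mm wide finger scoop in the middle, down to 12 mm. The spindles lie in it along its y, side by side, about 53 mm apart.
- spindle1: Turned beech spindle, about 90 g, 140 mm long along its own y, origin at its centre. Square end blocks 40 x 40 mm, 24 mm long; square centre block 20 x 20 mm, 32 mm long; round 18 mm necks between. Its four sides are alike; lying flat its origin is 20 mm up. Starts lying in the box. 2 to 4 of the four are present; an absent one reads None from the start (so does one held by the fingers).
- spindle2: Turned beech spindle, about 90 g, 140 mm long along its own y, origin at its centre. Square end blocks 40 x 40 mm, 24 mm long; square centre block 20 x 20 mm, 32 mm long; round 18 mm necks between. Its four sides are alike; lying flat its origin is 20 mm up. Starts lying in the box. 2 to 4 of the four are present; an absent one reads None from the start (so does one held by the fingers).
- spindle3: Turned beech spindle, about 90 g, 140 mm long along its own y, origin at its centre. Square end blocks 40 x 40 mm, 24 mm long; square centre block 20 x 20 mm, 32 mm long; round 18 mm necks between. Its four sides are alike; lying flat its origin is 20 mm up. Starts lying in the box. 2 to 4 of the four are present; an absent one reads None from the start (so does one held by the fingers).
- spindle4: Turned beech spindle, about 90 g, 140 mm long along its own y, origin at its centre. Square end blocks 40 x 40 mm, 24 mm long; square centre block 20 x 20 mm, 32 mm long; round 18 mm necks between. Its four sides are alike; lying flat its origin is 20 mm up. Starts lying in the box. 2 to 4 of the four are present; an absent one reads None from the start (so does one held by the fingers).
- switch (a joint): Angle of the lever beside the tunnel mouth, pivot at station x = 155, y = 20 mm, 22 mm above the bench, on a block 25 mm high (70 mm along y, 50 along x). 0 rad: off, leaning 0.5 rad towards station -y; 1.0 rad: on, leaning 0.5 rad to +y. Starts at 0.85 to 1.0 (on). Light friction, about 1 N at the tip; stays where it is left.
- switch_tip (a point): Centre of the lever's end ball, 26 mm across, 70 mm from the pivot; about 83 mm above the bench at either end of its swing.
- glue: Bystander: white bottle, 160 mm tall, 60 mm across, standing on the bench; origin at its foot. Not to be moved.
- jar: Bystander: amber jar, 80 mm tall, 72 mm across, standing on the bench; origin at its foot. Not to be moved.
- driver: Bystander: screwdriver lying on the bench. Not to be moved.
There are look-alikes about, which are no part of the job. What is shaped like the spindle1 but blue is not meant.

How it is judged:
By the outcome, as a careful person would: the job done as asked, in the order asked, and still so for the second after the job is handed in, with the robot touching nothing.
Of spindle1, spindle2, spindle3, spindle4 only 2 to 4 are there at a start; the rules pass over those that are not, and their reading is None.
At some moment in a run one of spindle1, spindle2, spindle3, spindle4 may be knocked a few centimetres aside while the robot is not near it.
Once in a run the grip may slacken for a moment while it holds something.
It also fails if it takes over 210 s, if anything falls off the work surface, if the arm or the gripper's body presses on something with over 40 N, if the wrist force passes 120 N, or if a joint passes its speed limit or range.

ROBOT

A 6-joint arm with a two-finger parallel gripper is mounted at the origin on the work surface. World frame = base frame: x ahead of the robot, y to its left, z up, the work surface at z = 0. Lengths are in m, angles in rad, forces in N, time in s.
With the tool pointing down it reaches from about 0.35 to 0.975 m from the base axis. Payload 4.9 kg.
Tool frame: the origin (TCP) lies at the very end of the fingers, on their centre line; the grasp point (between the pads) lies 19 mm behind it (ctrl.tcp_to_grasp is the z of the grasp point in the tool frame, in m); z points along the fingers, y is the line along which they close (so a half turn about z gives the same grasp; the last joint's range is limited). The gripper opens to 85 mm and grips with 20 to 120 N. Pads are 22 mm wide; open, the fingers measure 114 mm over their backs; the gripper's body (76 mm by 85 mm) begins 54 mm behind the grasp point. The pads swing forward as they close: fully open they stand 13 mm farther back than shut.
Start: joints at [1.055, 0.053, 1.613, -0, 1.476, -0.119], TCP at [0.242, 0.576, 0.231] pointing down, gripper open.
Joint ranges: [-3.01, 3.01], [-1.01, 2.22], [0.06, 2.58], [-1.02, 4.17], [0.09, 2.62], [-3.14, 3.14]. Speed limits (rad/s): [2.57, 2.57, 3.14, 3.14, 3.14, 3.14].

INTERFACE

Orientations are given as a rotation vector (axis times angle).
In Python, from station import ctrl, eyes, job, nets gives the robot as it stands. The module is installed in compiled form; this text tells all that it offers.
- The arm moves only by the tool jog_arm, never from a script. Its argument "commands" is one flat list of numbers, 7 for each row, row after row: the shift along the tool's x, y, z each as a share of 0.06 m, from -1 to 1, then the turn, a rotation vector about the tool's x, y, z each as a share of 0.1 rad, from -1 to 1, then the finger opening in mm, from 0 to 85.4. In form: [x, y, z, ax, ay, az, grip, x, y, z, ax, ay, az, grip, ...]. A call has 1 to 20 rows; each row shifts and turns the commanded pose from where the row before left it, along the tool's axes as they then stand; what a row does not reach is not made up. A row lasts 1/8 s, in which the tool goes at most 62.5 mm and 10.7 degrees, less where a joint would pass 70% of its speed; a pose out of reach is approached as far as the arm can. A call with a number of a shift or a turn outside -1 to 1 is refused whole. A call with a gripper value outside its range is refused whole. The fingers move at their own pace and stop on an object; "newtons" is the grip in N (left out, the last holds). Time passes only in rows, so rows that do not move let the fingers close. It gives the time, the measured TCP pose, the force, the opening and the grip force at its end, in the units of the state.
- ctrl.get_obs(): the state, without advancing time (a new reading comes with each control period).
- eyes.get_image(name): name is "side" or "top"; returns a dict with "image" (384x512x3 uint8, red, green, blue), "z_map" (384x512 float32, m along the optical axis (not along the pixel's ray), 0 where there is no reading), "K" (3x3 intrinsics, pixels), "cam_to_world" (4x4, takes a point from camera to world coordinates). Camera axes: x right, y up, looking along -z (the intrinsics and any distortion apply to the point x, -y, -z); pixel columns grow to the right and rows downward; lengths in m; the calibration is good to about 2 mm. A picture is of the moment at which its call begins.
- job.finish_job(): hands the job in; it is judged then, once.
Trained networks look in the newest picture that a camera, given by its name, has taken for a name from the list of things; names that differ only in an ending like _2 or _b are one class to them, and where a whole thing is asked for, a point or a joint stands for the part that bears it (a point fixed in the world has none). Each returns a list of dicts, best first, with "p" (0 to 1); they miss things now and then, are a little off and sometimes report something else, mostly with a low value. They report only what shows in the picture. A call takes as long as a camera call. They do not tell look-alikes from the thing itself.
- nets.silhouettes(camera, name): "mask" (384x512 bool, what is visible of it) and "bbox" ([left, top, right, bottom] in pixels, round what is visible of it).
The state is a dict: "t": time; "q": joint angles; "dq": joint speeds; "effort": joint torques, N m; "tool_pos": TCP position; "tool_rot": TCP orientation; "contact_force": force on the tool from outside, world axes, zero at the start; "wrist_torque": the same for the moment, N m; "opening": finger opening in m; "grip_force": force on a finger pad.
Only numpy, scipy, OpenCV 4.12 (cv2) and the standard library are available. Lean on these libraries where they do the work, as an engineer would, in place of code of your own. Each camera call takes 0.05 s, during which the arm holds its last target. There are 200 camera calls.

## Working session

There is one attempt and no reset: what is moved stays moved. The work goes in short steps, Python scripts to look and compute and a tool call to move; the robot and the scene stay as the last step left them, time stands still between calls to the robot, and variables do not carry over. Pictures are saved under pics/ and viewed, at most 14 in all, crops included, and the job is handed in when it is done.

Besides the shell and the picture viewer there is one more tool, called after "Call:" as name(argument=value, ...) on one line, values as JSON. jog_arm: Moves the arm, as the interface text tells. Shift numbers are shares of 0.06 m and turn numbers shares of 0.1 rad, none past 1 either way. Its arguments: {"type":"object","properties":{"commands":{"type":"array","items":{"type":"number"}},"newtons":{"type":"number"}},"required":["commands"]}

```bash
mkdir -p pics; cat > h.py <<'E'
import numpy as np, cv2
from station import ctrl, eyes, job, nets
from scipy.spatial.transform import Rotation as R
def cloud(d):
    z=d["z_map"]; K=d["K"]; v,u=np.mgrid[0:z.shape[0],0:z.shape[1]]
    p=np.stack([(u-K[0,2])/K[0,0]*z,-(v-K[1,2])/K[1,1]*z,-z,np.ones_like(z)],-1)
    w=(p@d["cam_to_world"].T)[...,:3]; w[z==0]=np.nan; return w
def save(d,n,s=1.5): cv2.imwrite(f"pics/{n}.png",cv2.resize(d["image"][...,::-1],None,fx=s,fy=s,interpolation=cv2.INTER_CUBIC))
E
python3 - <<'E'
from h import *
o=ctrl.get_obs(); print({k:np.round(v,3) for k,v in o.items()}, ctrl.tcp_to_grasp)
for c in ["top","side"]:
    d=eyes.get_image(c); save(d,c+"0"); w=cloud(d); np.save(c+"0.npy",w)
    print(c,d["K"].round(1).tolist(),d["cam_to_world"].round(3).tolist())
    for n in ["station","hood","sled","handle","bin","spindle1","switch","glue","jar","driver"]:
        for r in nets.silhouettes(c,n)[:6]:
            m=r["mask"]; q=w[m]; q=q[~np.isnan(q[:,0])]
            print(n,round(r["p"],2),r["bbox"],np.median(q,0).round(3) if len(q) else None,np.percentile(q,[2,98],axis=0).round(3).tolist() if len(q) else None)
E
```

```text
{'t': np.float64(0.0), 'q': array([ 1.055,  0.053,  1.614, -0.   ,  1.476, -0.119]), 'dq': array([ 0.   , -0.004, -0.   ,  0.002, -0.002,  0.001]), 'effort': array([ 3.0000e-03, -3.9367e+01, -3.7019e+01,  0.0000e+00,  7.0000e-03,
        0.0000e+00]), 'tool_pos': array([0.241, 0.576, 0.23 ]), 'tool_rot': array([-6.190e-01, -3.079e+00,  3.000e-03]), 'contact_force': array([-0.413, -0.318, -1.373]), 'wrist_torque': array([-0.039, -0.073,  0.022]), 'grip_force': np.float64(0.0), 'opening': np.float64(0.085)} -0.0187
top [[348.7, 0.0, 260.2], [0.0, 348.7, 186.8], [0.0, 0.0, 1.0]] [[0.008, 0.999, -0.052, 0.544], [-1.0, 0.008, -0.008, -0.089], [-0.008, 0.052, 0.999, 1.207], [0.0, 0.0, 0.0, 1.0]]
station 0.82 [96.3, 160.3, 219.9, 269.5] [0.509 0.315 0.079] [[0.339, 0.085, 0.002], [0.676, 0.443, 0.092]]
station 0.62 [110.8, 187.0, 207.1, 238.2] [0.514 0.249 0.011] [[0.436, 0.106, 0.006], [0.592, 0.425, 0.09]]
station 0.61 [256.5, 143.8, 274.3, 165.4] [ 0.701 -0.091  0.113] [[0.68, -0.117, 0.06], [0.732, -0.067, 0.163]]
hood 0.98 [96.7, 179.5, 183.3, 248.9] [0.512 0.319 0.086] [[0.407, 0.188,
[... 2693 characters left out ...]
 [[0.556, -0.442, 0.007], [0.597, -0.303, 0.048]]
switch 0.58 [250.1, 147.7, 258.0, 167.3] [0.67  0.225 0.08 ] [[0.66, 0.213, 0.036], [0.68, 0.236, 0.099]]
glue 0.8 [282.0, 173.4, 298.8, 225.7] [ 0.703 -0.112  0.084] [[0.682, -0.122, 0.009], [0.733, -0.09, 0.16]]
glue 0.39 [191.3, 166.2, 243.0, 197.1] [0.512 0.118 0.012] [[0.441, 0.103, 0.004], [0.594, 0.268, 0.076]]
jar 0.71 [292.1, 207.8, 318.1, 244.7] [ 0.721 -0.214  0.056] [[0.694, -0.226, 0.006], [0.756, -0.17, 0.082]]
jar 0.21 [280.6, 172.3, 304.7, 223.9] [ 0.703 -0.111  0.083] [[0.682, -0.122, 0.002], [0.735, -0.012, 0.16]]
driver 0.42 [267.9, 197.2, 280.6, 203.1] [ 0.682 -0.014  0.021] [[0.667, -0.023, 0.009], [0.702, -0.002, 0.027]]
```

View pics/top0.png

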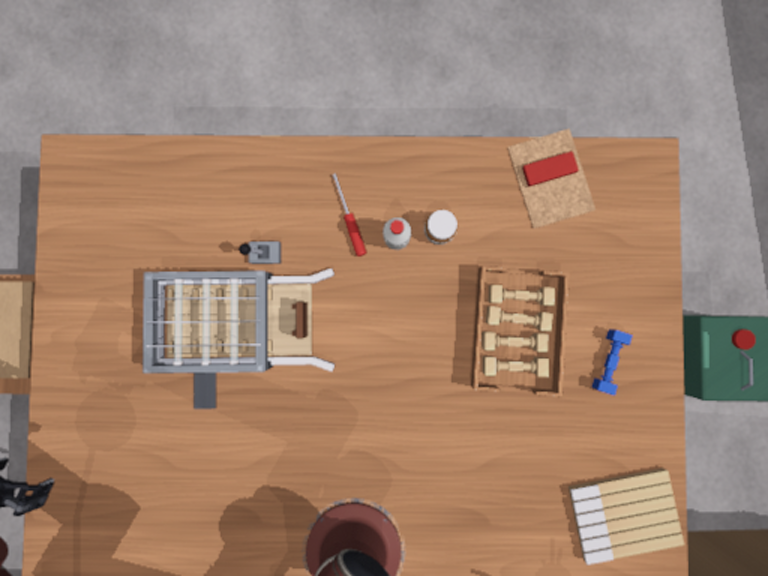

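View pics/side0.png

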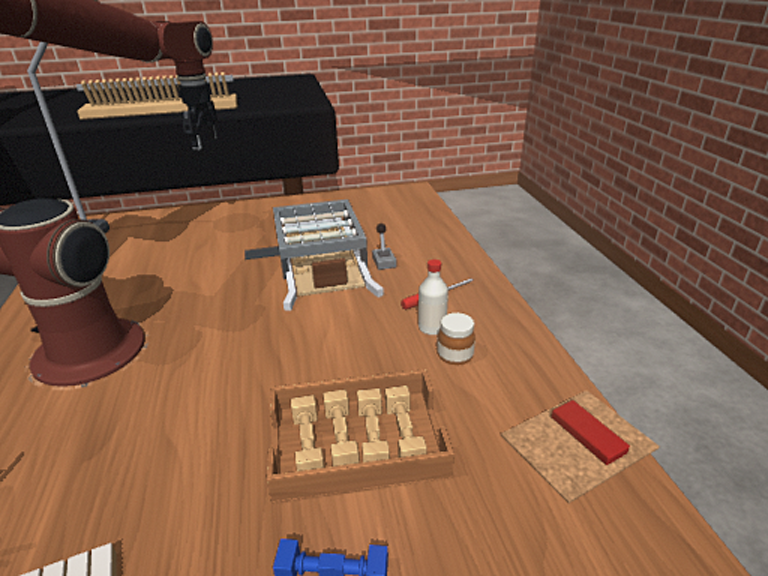

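```bash
cat > m.py <<'E'
from h import *
def ori(pts):
    c,s,a=cv2.minAreaRect(np.float32(pts*1000)); return np.round(c,1),np.round(s,1),round(a,2)
E
python3 - <<'E'
from m import *
w=np.load("top0.npy")
def sel(lo,hi): 
    with np.errstate(invalid='ignore'): m=np.all((w>lo)&(w<hi),-1)
    return w[m]
print("bin",ori(sel([.3,-.55,.05],[.7,-.2,.062])[:,:2]))
print("hood",ori(sel([.35,.16,.08],[.65,.5,.1])[:,:2]))
p=sel([.4,.05,.065],[.63,.178,.1]); print("handle",len(p),p.mean(0),ori(p[:,:2]))
p=sel([.3,.03,.013],[.7,.18,.03]); print("rails",ori(p[:,:2]))
for x0,x1 in [(.44,.47),(.54,.58)]: 
  p=sel([.38,.03,.014],[.45,.15,.03]); 
p=sel([.64,.15,.08],[.7,.3,.12]);print("ball",len(p),p.mean(0),p.max(0))
for n,l in dict(s1=.42,s2=.473,s3=.523,s4=.576).items():
  p=sel([l-.027,-.47,.038],[l+.027,-.27,.052]); print(n,ori(p[:,:2]))
E
```

```text
bin (array([ 527., -328.]), array([276.7, 325.2]), 86.2)
hood (array([512.4, 318.4]), array([216.2, 263.2]), 1.3)
handle 124 [0.51667454 0.11483673 0.07591437] (array([516.3, 115.1]), array([77.9, 13.7]), 1.18)
rails (array([548.1, 113.2]), array([131.7, 287.4]), 89.83)
ball 53 [0.66849101 0.23200635 0.09588824] [0.67965124 0.24543951 0.10128836]
s1 (array([ 421.3, -364.5]), array([187. ,  48.7]), 89.41)
s2 (array([ 473.2, -364.9]), array([ 52.6, 188.3]), 0.23)
s3 (array([ 523.2, -368.5]), array([193.3,  50.6]), 89.28)
s4 (array([ 574.8, -372.3]), array([193.8,  52.9]), 89.49)
```

Top view: the hood is at about (205,320), the handle at (300,320), and the lever at (245,249) leaning away from the mouth, so on. The box at (520,330) holds four spindles, and the blue decoy is outside it at (612,360). The side view agrees. Station yaw is about +1.2°, its origin about (0.515, 0.186), and the sled is about 11 mm short of home.

Call:
jog_arm(commands=[0,0,0,0,0,-0.84,50,0,0,0,0,0,-0.84,50,0,0,0,0,0,-0.84,50,0,0,0,0,0,-0.84,50,0,0,0,0,0,-0.83,50,0,0,0,0,0,0,50], newtons=40)

```text
t: 1.85
tool_pos: [0.2415, 0.5764, 0.2313]
tool_rot: [-0.033, 3.141, 0.0]
contact_force: [-0.4, -0.7, 0.3]
opening: 0.05
grip_force: 0.0
```

```bash
cat > go.py <<'E'
import sys
from h import *
def to(x,y,z,yaw=None):
    """yaw: world direction (deg) of tool y; prints turn then shift (in turned tool frame)"""
    o=ctrl.get_obs(); r=R.from_rotvec(o["tool_rot"]); M=r.as_matrix()
    cur=np.degrees(np.arctan2(M[1,1],M[0,1])); yaw=cur if yaw is None else yaw
    dz=-np.radians((yaw-cur+90)%180-90)
    c=np.radians(yaw if abs((yaw-cur+180)%360-180)<90 else yaw+180)
    T=np.array([[np.sin(c),-np.cos(c),0],[np.cos(c),np.sin(c),0],[0,0,-1]])
    print("t",o["t"].round(2),"pos",o["tool_pos"].round(4),"yaw",cur.round(2),"tilt",M[:,2].round(4),"open",o["opening"].round(4),"F",o["contact_force"].round(1))
    print("turn",(dz/.1).round(3),"shift",(T@(np.array([x,y,z])-o["tool_pos"])/.06).round(3))
if __name__=="__main__": to(*map(float,sys.argv[1:]))
E
python3 go.py .669 .235 .2 91.2
```

```text
Traceback (most recent call last):
  File "go.py", line 12, in <module>
    if __name__=="__main__": to(*map(float,sys.argv[1:]))
                             ~~^^^^^^^^^^^^^^^^^^^^^^^^^^
  File "go.py", line 10, in to
    print("t",o["t"].round(2),"pos",o["tool_pos"].round(4),"yaw",cur.round(2),"tilt",M[:,2].round(4),"open",o["opening"].round(4),"F",o["contact_force"].round(1))
              ^^^^^^^^^^^^
AttributeError: 'float' object has no attribute 'round'
```

```bash
sed -i 's/\[np.sin(c),-np.cos(c),0\]/[-np.sin(c),np.cos(c),0]/; s/print("t",.*/print({k:np.round(o[k],4).tolist() for k in ["t","tool_pos","opening","contact_force"]},"yaw",cur.round(2),"tilt",M[:2,2].round(4))/' go.py
python3 go.py .669 .235 .2 91.2
```

```text
{'t': 1.85, 'tool_pos': [0.2415, 0.5764, 0.2313], 'opening': 0.05, 'contact_force': [-0.39, -0.6633, 0.3301]} yaw 91.22 tilt [0. 0.]
turn 0.003 shift [-7.004 -5.839  0.522]
```

Call:
jog_arm(commands=[-0.5,-0.42,0.04,0,0,0,50,-0.5,-0.42,0.04,0,0,0,50,-0.5,-0.42,0.04,0,0,0,50,-0.5,-0.42,0.04,0,0,0,50,-0.5,-0.42,0.04,0,0,0,50,-0.5,-0.42,0.04,0,0,0,50,-0.5,-0.42,0.04,0,0,0,50,-0.5,-0.42,0.04,0,0,0,50,-0.5,-0.42,0.04,0,0,0,50,-0.5,-0.42,0.04,0,0,0,50,-0.5,-0.41,0.04,0,0,0,50,-0.5,-0.41,0.04,0,0,0,50,-0.5,-0.41,0.02,0,0,0,50,-0.5,-0.4,0.02,0,0,0,50,0,0,0,0,0,0,50,0,0,0,0,0,0,50])

```text
t: 3.85
tool_pos: [0.6688, 0.2363, 0.1999]
tool_rot: [0.034, -3.141, -0.0]
contact_force: [-0.5, -0.7, 0.2]
opening: 0.0496
grip_force: 0.0
```

```bash
python3 go.py .669 .235 .062 91.2
```

```text
{'t': 3.85, 'tool_pos': [0.6688, 0.2363, 0.1999], 'opening': 0.0496, 'contact_force': [-0.5231, -0.6646, 0.2468]} yaw 91.23 tilt [-0.0007  0.0003]
turn 0.005 shift [-2.000e-03 -2.200e-02  2.298e+00]
```

Call:
jog_arm(commands=[0,0,0.5,0,0,0,50,0,0,0.5,0,0,0,50,0,0,0.5,0,0,0,50,0,0,0.5,0,0,0,50,0,0,0.3,0,0,0,50,0,0,0,0,0,0,50,0,-0.2,0,0,0,0,50,0,-0.2,0,0,0,0,50,0,-0.2,0,0,0,0,50,0,-0.2,0,0,0,0,50,0,-0.1,0,0,0,0,50,0,-0.1,0,0,0,0,50,0,-0.1,0,0,0,0,50,0,-0.05,0,0,0,0,50,0,-0.05,0,0,0,0,50,0,0,0,0,0,0,50])

```text
t: 5.85
tool_pos: [0.6704, 0.1664, 0.0618]
tool_rot: [0.035, -3.141, -0.007]
contact_force: [-0.2, 8.0, -2.2]
opening: 0.05
grip_force: 3.2
```

```bash
python3 - <<'E'
from h import *
d=eyes.get_image("side"); save({"image":d["image"][130:200,180:290]},"sw1",6)
for c in ["side","top"]:
    d=eyes.get_image(c); w=cloud(d)
    with np.errstate(invalid='ignore'): m=np.all((w>[.645,.12,.06])&(w<[.70,.25,.115]),-1)
    dark=m&(d["image"].max(-1)<70)
    print(c,m.sum(),[w[mm].mean(0).round(4).tolist() for mm in (m,dark) if mm.any()])
E
```

```text
side 94 [[0.6671, 0.1556, 0.0886], [0.6678, 0.1568, 0.0923]]
top 8 [[0.6612, 0.1316, 0.0925], [0.6635, 0.1285, 0.1079]]
```

Call:
jog_arm(commands=[0,-0.04,0,0,0,0,50,0,-0.03,0,0,0,0,50,0,0,0,0,0,0,50])

```text
t: 6.38
tool_pos: [0.6703, 0.1657, 0.0616]
tool_rot: [-0.036, 3.141, 0.016]
contact_force: [0.4, 17.1, -3.9]
opening: 0.0501
grip_force: 6.9
```

View pics/sw1.png

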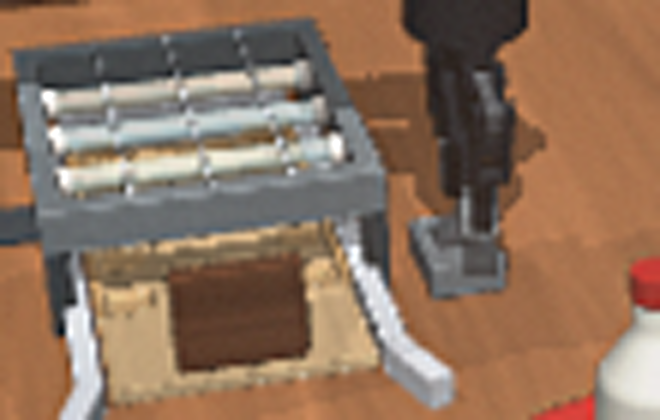

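The fingers hold the lever at its near stop: force rises with no travel. I'll back off, lift and go to the handle.

Call:
jog_arm(commands=[0,0.15,0,0,0,0,50,0,0.12,0,0,0,0,50,0,0,0,0,0,0,50,0,0,-0.5,0,0,0,50,0,0,-0.5,0,0,0,50,0,0,-0.5,0,0,0,50,0,0,-0.3,0,0,0,50,0,0,0,0,0,0,50])

```text
t: 7.38
tool_pos: [0.6716, 0.1758, 0.172]
tool_rot: [-0.034, 3.138, 0.0]
contact_force: [-0.2, 0.9, -0.2]
opening: 0.05
grip_force: 0.0
```

```bash
python3 - <<'E'
from h import *
for c in ["top","side"]:
    d=eyes.get_image(c); w=cloud(d)
    for n in ["switch"]:
        for r in nets.silhouettes(c,n)[:2]: print(c,n,r["p"],np.nanmedian(w[r["mask"]],0).round(4))
    with np.errstate(invalid='ignore'): m=np.all((w>[.645,.12,.075])&(w<[.70,.25,.108]),-1)
    print(c,m.sum(),w[m].mean(0).round(4),w[m].max(0).round(3),w[m].min(0).round(3))
    with np.errstate(invalid='ignore'): m=np.all((w>[.45,.08,.06])&(w<[.58,.15,.09]),-1)
    print(c,m.sum(),w[m].mean(0).round(4),w[m].max(0).round(3),w[m].min(0).round(3))
E
python3 go.py .5163 .115 .1 91.2
```

```text
top 29 [0.6648 0.175  0.0914] [0.67  0.186 0.099] [0.658 0.164 0.083]
top 124 [0.5167 0.1148 0.0761] [0.555 0.122 0.083] [0.477 0.108 0.07 ]
side switch 0.42 [0.6731 0.1767 0.0819]
side switch 0.37 [ 0.4992 -0.3762  0.0198]
side 38 [0.6711 0.1708 0.0882] [0.683 0.183 0.097] [0.66  0.161 0.077]
side 132 [0.5197 0.1129 0.0706] [0.559 0.124 0.079] [0.481 0.106 0.06 ]
{'t': 7.575, 'tool_pos': [0.6695, 0.1758, 0.1679], 'opening': 0.0504, 'contact_force': [0.5351, -0.5495, 0.2212]} yaw 91.27 tilt [-0.0033 -0.0006]
turn 0.011 shift [ 2.574 -0.959  1.132]
```

Call:
jog_arm(commands=[0.5,-0.2,0,0,0,0,50,0.5,-0.2,0,0,0,0,50,0.5,-0.2,0.1,0,0,0,50,0.5,-0.2,0.4,0,0,0,50,0.5,-0.16,0.5,0,0,0,50,0.05,0,0.4,0,0,0,50,0,0,0.4,0,0,0,50,0,0,0.3,0,0,0,50,0,0,0,0,0,0,50])

```text
t: 8.7
tool_pos: [0.5171, 0.1149, 0.0418]
tool_rot: [0.035, -3.137, 0.001]
contact_force: [-0.7, 0.0, 0.8]
opening: 0.0499
grip_force: 0.0
```

```bash
python3 go.py .517 .115 .041 91.2
```

```text
{'t': 8.7, 'tool_pos': [0.5171, 0.1149, 0.0418], 'opening': 0.0499, 'contact_force': [-0.7066, 0.0326, 0.7772]} yaw 91.28 tilt [-0.0047 -0.0004]
turn 0.013 shift [0.001 0.001 0.013]
```

Call:
jog_arm(commands=[0,0,0,0,0,0,8,0,0,0,0,0,0,8,0,0,0,0,0,0,8,0,0,0,0,0,0,8], newtons=50)

```text
t: 9.2
tool_pos: [0.5201, 0.1156, 0.0456]
tool_rot: [-0.035, 3.139, 0.002]
contact_force: [0.3, 3.9, 5.5]
opening: 0.0151
grip_force: 50.0
```

Call:
jog_arm(commands=[0,-0.1,0,0,0,0,8,0,-0.2,0,0,0,0,8,0,-0.25,0,0,0,0,8,0,-0.25,0,0,0,0,8,0,-0.25,0,0,0,0,8,0,-0.25,0,0,0,0,8,0,-0.25,0,0,0,0,8,0,-0.25,0,0,0,0,8,0,-0.25,0,0,0,0,8,0,-0.25,0,0,0,0,8,0,-0.25,0,0,0,0,8,0,-0.25,0,0,0,0,8,0,-0.25,0,0,0,0,8,0,-0.25,0,0,0,0,8,0,-0.25,0,0,0,0,8,0,-0.25,0,0,0,0,8,0,-0.25,0,0,0,0,8,0,-0.25,0,0,0,0,8,0,-0.2,0,0,0,0,8,0,0,0,0,0,0,8])

```text
t: 11.7
tool_pos: [0.5257, -0.1552, 0.0456]
tool_rot: [-0.034, 3.14, 0.0]
contact_force: [0.1, 3.4, 7.3]
opening: 0.0153
grip_force: 50.5
```

```bash
python3 go.py .517 -.154 .041 91.2; python3 - <<'E'
from h import *
d=eyes.get_image("top"); save({"image":d["image"][120:330,90:420]},"t1",2.4)
E
```

```text
{'t': 11.7, 'tool_pos': [0.5257, -0.1552, 0.0456], 'opening': 0.0153, 'contact_force': [0.1394, 3.3513, 7.3265]} yaw 91.25 tilt [0.0017 0.0001]
turn 0.008 shift [0.145 0.024 0.076]
```

View pics/t1.png

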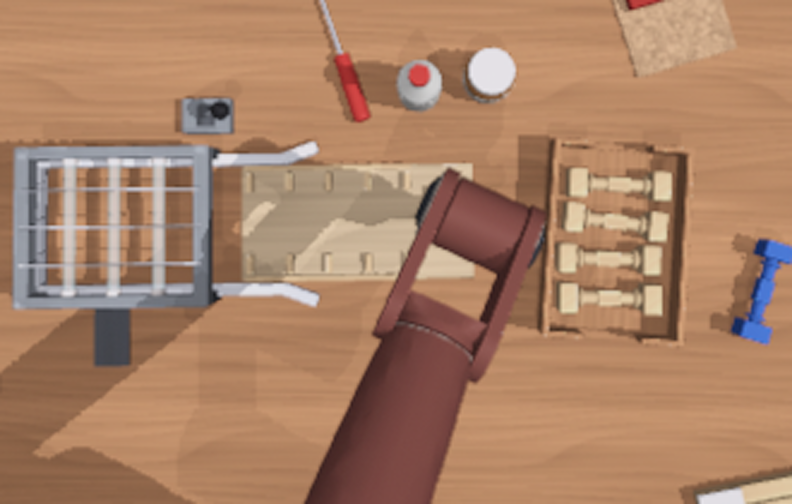

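The sled is out, and its far cradle sits about 30 mm clear of the hood front. I'll release, lift, and measure the spindles and sled.

Call:
jog_arm(commands=[0,0,0,0,0,0,50,0,0,0,0,0,0,50,0,0,0,0,0,0,50,0,0,-0.5,0,0,0,50,0,0,-0.5,0,0,0,50,0,0,-0.5,0,0,0,50,0,0,-0.5,0,0,0,50,0,0,-0.5,0,0,0,50,0.5,0,-0.5,0,0,0,50,0.5,0,-0.5,0,0,0,50,0.5,0,0,0,0,0,50,0.5,0,0,0,0,0,50,0,0,0,0,0,0,50])

```text
t: 13.38
tool_pos: [0.4038, -0.1576, 0.254]
tool_rot: [-0.033, 3.141, -0.001]
contact_force: [-0.2, -0.5, -0.2]
opening: 0.0502
grip_force: 0.0
```

```bash
cat > look.py <<'E'
from h import *
def rect(p): 
    c,s,a=cv2.minAreaRect(np.float32(p[:,:2]*1000)); 
    if s[0]<s[1]: a+=90; s=s[::-1]
    return np.round(c,1).tolist(),np.round(s,1).tolist(),round((a+90)%180-90,2)
d=eyes.get_image("top"); w=cloud(d)
ok=w.copy(); ok[np.isnan(ok)]=-9
def box(lo,hi): return np.all((ok>lo)&(ok<hi),-1)
for r in nets.silhouettes("top","spindle1"):
    if r["p"]<.4: continue
    m=r["mask"]; q=ok[m]; zt=np.percentile(q[:,2],95); e=q[q[:,2]>zt-.012]   # end-block tops
    col=d["image"][m].mean(0).round()
    print("spindle p%.2f"%r["p"],"ztop",zt.round(3),"c",rect(e),"med",np.median(e,0).round(4),"col",col)
p=ok[box([.4,-.22,.066],[.63,.1,.09])]; print("handle",len(p),p.mean(0).round(4),rect(p) if len(p)>4 else 0)
p=ok[box([.4,-.3,.004],[.64,.18,.028])]; 
r=[r for r in nets.silhouettes("top","sled")]
for s in r[:1]:
    q=ok[s["mask"]]; q=q[(q[:,2]<.03)&(q[:,2]>.004)]; print("sled",s["p"],rect(q))
E
python3 look.py; python3 go.py .517 -.154 .041 91.2
```

```text
spindle p0.73 ztop 0.049 c ([473.3, -358.3], [140.4, 37.0], 88.94) med [ 0.473  -0.3587  0.0456] col [197. 173. 141.]
spindle p0.73 ztop 0.048 c ([524.4, -365.8], [138.6, 34.2], 85.29) med [ 0.5236 -0.3666  0.0447] col [200. 176. 143.]
spindle p0.70 ztop 0.049 c ([417.9, -357.9], [138.5, 39.0], -89.87) med [ 0.4196 -0.3592  0.0454] col [195. 172. 140.]
spindle p0.64 ztop 0.049 c ([576.1, -372.2], [139.4, 37.2], 88.86) med [ 0.576  -0.3832  0.0454] col [197. 174. 141.]
spindle p0.57 ztop 0.042 c ([429.8, -575.7], [138.9, 40.0], -17.55) med [ 0.4282 -0.5752  0.0385] col [ 76.  99. 165.]
handle 120 [ 0.5242 -0.1563  0.0756] ([523.5, -156.3], [74.6, 16.4], 1.36)
sled 0.86 ([520.1, -6.5], [329.8, 162.1], -88.81)
{'t': 13.525, 'tool_pos': [0.4052, -0.1576, 0.254], 'opening': 0.0497, 'contact_force': [0.1961, -0.4273, 1.1899]} yaw 91.27 tilt [0.0001 0.    ]
turn 0.012 shift [-1.864  0.021  3.551]
```

Call:
jog_arm(commands=[0,0,0,0,0,0.99,40,0,0,0,0,0,0.99,40,0,0,0,0,0,0.99,40,0,0,0,0,0,0.99,40,0,0,0,0,0,0.99,40,0,0,0,0,0,0.99,40,0,0,0,0,0,0.99,40,0,0,0,0,0,0.99,40,0,0,0,0,0,0.99,40,0,0,0,0,0,0.99,40,0,0,0,0,0,0.99,40,0,0,0,0,0,0.99,40,0,0,0,0,0,0.99,40,0,0,0,0,0,0.99,40,0,0,0,0,0,0.99,40,0,0,0,0,0,0.99,40,0,0,0,0,0,0,40])

```text
t: 15.65
tool_pos: [0.4054, -0.1575, 0.2538]
tool_rot: [-2.209, -2.233, 0.0]
contact_force: [-0.4, 0.4, -0.5]
opening: 0.0397
grip_force: 0.0
```

```bash
python3 go.py .419 -.3585 .011 0.1; python3 -c "
from station import ctrl; print(ctrl.get_obs()['q'].round(2))"
```

```text
{'t': 15.65, 'tool_pos': [0.4054, -0.1575, 0.2538], 'opening': 0.0397, 'contact_force': [-0.4115, 0.4066, -0.5297]} yaw 0.62 tilt [-0.0007  0.0004]
turn 0.091 shift [-3.351  0.221  4.047]
[-0.54 -0.44  2.   -0.    1.58 -0.55]
```

Call:
jog_arm(commands=[-0.5,0.03,0,0,0,0,40,-0.5,0.03,0.2,0,0,0,40,-0.5,0.03,0.3,0,0,0,40,-0.5,0.03,0.3,0,0,0,40,-0.5,0.03,0.3,0,0,0,40,-0.5,0.03,0.3,0,0,0,40,-0.35,0.02,0.3,0,0,0.09,40,0,0.02,0.3,0,0,0,40,0,0,0.3,0,0,0,40,0,0,0.3,0,0,0,40,0,0,0.3,0,0,0,40,0,0,0.3,0,0,0,40,0,0,0.3,0,0,0,40,0,0,0.3,0,0,0,40,0,0,0.25,0,0,0,40,0,0,0,0,0,0,40])

```text
t: 17.65
tool_pos: [0.419, -0.3575, 0.0093]
tool_rot: [-2.219, -2.219, -0.0]
contact_force: [-1.5, 0.3, -0.1]
opening: 0.0401
grip_force: 0.0
```

```bash
python3 go.py .419 -.3585 .011 0.1
```

```text
{'t': 17.65, 'tool_pos': [0.419, -0.3575, 0.0093], 'opening': 0.0401, 'contact_force': [-1.5281, 0.2824, -0.1243]} yaw -0.0 tilt [-0.0021  0.0024]
turn -0.018 shift [-0.017 -0.    -0.028]
```

Call:
jog_arm(commands=[0,0,-0.05,0,0,0,40,0,0,0,0,0,0,12,0,0,0,0,0,0,12,0,0,0,0,0,0,12,0,0,0,0,0,0,12], newtons=50)

```text
t: 18.27
tool_pos: [0.4208, -0.3594, 0.0156]
tool_rot: [2.219, 2.22, -0.0]
contact_force: [0.2, 0.8, 5.9]
opening: 0.0192
grip_force: 50.2
```

Call:
jog_arm(commands=[0,0,-0.2,0,0,0,12,0,0,-0.3,0,0,0,12,0,0,-0.4,0,0,0,12,0,0,-0.4,0,0,0,12,0,0,-0.4,0,0,0,12,0,0,-0.4,0,0,0,12,0,0,-0.4,0,0,0,12,0,0,0,0,0,0,12])

```text
t: 19.27
tool_pos: [0.421, -0.3596, 0.1675]
tool_rot: [2.217, 2.217, -0.001]
contact_force: [1.0, 0.4, -1.2]
opening: 0.019
grip_force: 49.4
```

Call:
jog_arm(commands=[0,0,0,0,0,-0.99,12,0,0,0,0,0,-0.99,12,0,0,0,0,0,-0.99,12,0,0,0,0,0,-0.99,12,0,0,0,0,0,-0.99,12,0,0,0,0,0,-0.99,12,0,0,0,0,0,-0.99,12,0,0,0,0,0,-0.99,12,0,0,0,0,0,-0.99,12,0,0,0,0,0,-0.99,12,0,0,0,0,0,-0.99,12,0,0,0,0,0,-0.99,12,0,0,0,0,0,-0.99,12,0,0,0,0,0,-0.99,12,0,0,0,0,0,-0.99,12,0,0,0,0,0,-0.99,12,0,0,0,0,0,-0.08,12,0,0,0,0,0,0,12])

```text
t: 21.52
tool_pos: [0.4196, -0.3581, 0.1635]
tool_rot: [0.031, -3.141, -0.001]
contact_force: [-0.0, -0.0, -1.1]
opening: 0.0186
grip_force: 49.4
```

```bash
python3 go.py .5175 .1175 .10 91.2
```

```text
{'t': 21.525, 'tool_pos': [0.4196, -0.3581, 0.1635], 'opening': 0.0186, 'contact_force': [-0.0083, -0.0069, -1.059]} yaw 91.14 tilt [-0.0007  0.0008]
turn -0.01 shift [-1.798  7.891  1.058]
```

Call:
jog_arm(commands=[-0.1,0.3,0,0,0,0,12,-0.13,0.5,0,0,0,0,12,-0.13,0.6,0,0,0,0,12,-0.13,0.6,0,0,0,0,12,-0.13,0.6,0,0,0,0,12,-0.13,0.6,0,0,0,0,12,-0.13,0.6,0,0,0,0,12,-0.13,0.6,0,0,0,0,12,-0.13,0.6,0,0,0,0,12,-0.13,0.6,0,0,0,0,12,-0.13,0.6,0,0,0,0,12,-0.13,0.6,0,0,0,0,12,-0.13,0.6,0,0,0,0,12,-0.14,0.49,0,0,0,0,12,0,0,0.3,0,0,0,12,0,0,0.4,0,0,0,12,0,0,0.36,0,0,0,12,0,0,0,0,0,0,12])

```text
t: 23.78
tool_pos: [0.515, 0.1167, 0.0973]
tool_rot: [0.032, -3.135, 0.001]
contact_force: [0.0, -0.7, -1.8]
opening: 0.0189
grip_force: 49.4
```

```bash
python3 go.py .5175 .1175 .02 91.2; python3 - <<'E'
from h import *
# check pose of held spindle and comb teeth from side view
d=eyes.get_image("side"); w=cloud(d); save({"image":d["image"][140:240,170:290]},"p1",5)
E
```

```text
{'t': 23.775, 'tool_pos': [0.515, 0.1167, 0.0973], 'opening': 0.0189, 'contact_force': [0.0232, -0.7295, -1.7573]} yaw 91.18 tilt [-0.0063 -0.0007]
turn -0.004 shift [-0.042  0.012  1.289]
```

View pics/p1.png

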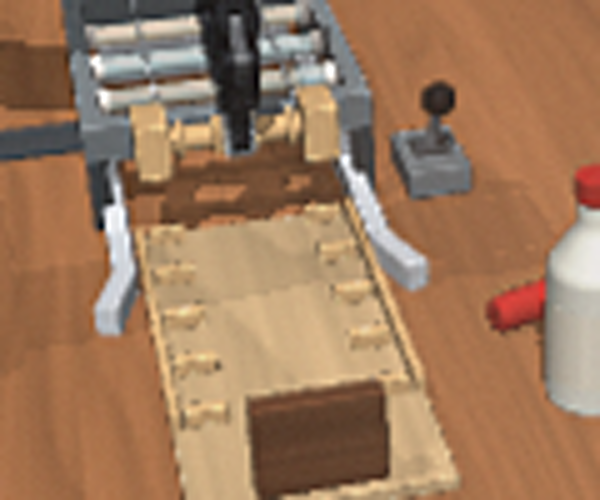

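The spindle is level in the fingers, over the far cradle.

Call:
jog_arm(commands=[-0.02,0.01,0.3,0,0,0,12,0,0,0.3,0,0,0,12,0,0,0.2,0,0,0,12,0,0,0.15,0,0,0,12,0,0,0.15,0,0,0,12,0,0,0.1,0,0,0,12,0,0,0,0,0,0,12])

```text
t: 24.7
tool_pos: [0.5187, 0.1178, 0.0281]
tool_rot: [0.033, -3.141, 0.0]
contact_force: [-0.5, 0.8, -1.1]
opening: 0.0189
grip_force: 49.4
```

```bash
python3 go.py .5175 .1175 .02 91.2
```

```text
{'t': 24.7, 'tool_pos': [0.5187, 0.1178, 0.0281], 'opening': 0.0189, 'contact_force': [-0.4671, 0.8269, -1.1229]} yaw 91.22 tilt [-0.0008 -0.0001]
turn 0.003 shift [ 0.021 -0.004  0.134]
```

Call:
jog_arm(commands=[0.02,0,0.05,0,0,0,12,0,0,0.05,0,0,0,12,0,0,0.03,0,0,0,12,0,0,0,0,0,0,12])

```text
t: 25.2
tool_pos: [0.5177, 0.1177, 0.0205]
tool_rot: [0.033, -3.141, 0.0]
contact_force: [0.3, -0.0, -1.3]
opening: 0.0189
grip_force: 49.4
```

Call:
jog_arm(commands=[0,0,0.03,0,0,0,12,0,0,0.03,0,0,0,12,0,0,0,0,0,0,12])

```text
t: 25.58
tool_pos: [0.5181, 0.1178, 0.0196]
tool_rot: [0.034, -3.14, 0.001]
contact_force: [-9.4, -0.8, 15.6]
opening: 0.0189
grip_force: 51.6
```

Call:
jog_arm(commands=[0,0,-0.03,0,0,0,38,0,0,0,0,0,0,38,0,0,0,0,0,0,38,0,0,-0.3,0,0,0,38,0,0,-0.5,0,0,0,38,0,0,-0.5,0,0,0,38,0,0,-0.5,0,0,0,38,0,0,-0.5,0,0,0,38,0,-0.5,0,0,0,0,38,0,-0.6,0,0,0,0,38,0,-0.6,0,0,0,0,38,0,-0.6,0,0,0,0,38,0,-0.6,0,0,0,0,38,0,0,0,0,0,0,38])

```text
t: 27.32
tool_pos: [0.5218, -0.0581, 0.1583]
tool_rot: [-0.028, 3.14, -0.001]
contact_force: [-1.1, 0.3, 0.7]
opening: 0.0379
grip_force: 0.0
```

Call:
jog_arm(commands=[0,0,0,0,0,0.99,38,0,0,0,0,0,0.99,38,0,0,0,0,0,0.99,38,0,0,0,0,0,0.99,38,0,0,0,0,0,0.99,38,0,0,0,0,0,0.99,38,0,0,0,0,0,0.99,38,0,0,0,0,0,0.99,38,0,0,0,0,0,0.99,38,0,0,0,0,0,0.99,38,0,0,0,0,0,0.99,38,0,0,0,0,0,0.99,38,0,0,0,0,0,0.99,38,0,0,0,0,0,0.99,38,0,0,0,0,0,0.99,38,0,0,0,0,0,0.99,38,0,0,0,0,0,0.3,38,0,0,0,0,0,0,38])

```text
t: 29.58
tool_pos: [0.5216, -0.0557, 0.1573]
tool_rot: [2.244, 2.198, 0.001]
contact_force: [-0.6, -0.6, 0.6]
opening: 0.0384
grip_force: 0.0
```

```bash
python3 look.py; python3 go.py .473 -.3585 .012 -1.1
```

```text
spindle p0.96 ztop 0.053 c ([516.0, 116.4], [139.3, 39.9], 0.88) med [0.5173 0.1147 0.0493] col [181. 157. 127.]
spindle p0.90 ztop 0.042 c ([429.4, -575.9], [136.3, 38.7], -17.52) med [ 0.4281 -0.5748  0.0384] col [ 67.  98. 173.]
spindle p0.87 ztop 0.049 c ([473.2, -358.1], [140.3, 36.8], 88.75) med [ 0.4731 -0.3596  0.045 ] col [197. 173. 141.]
spindle p0.81 ztop 0.049 c ([576.0, -372.4], [139.2, 37.2], 88.93) med [ 0.5757 -0.3816  0.0449] col [194. 169. 137.]
spindle p0.73 ztop 0.049 c ([524.4, -366.3], [138.2, 38.5], 83.75) med [ 0.5231 -0.3645  0.0453] col [201. 178. 145.]
spindle p0.46 ztop 0.091 c ([541.1, 305.3], [288.9, 271.7], -88.61) med [0.5127 0.3166 0.0878] col [144. 141. 145.]
handle 123 [ 0.524  -0.1564  0.0755] ([523.5, -156.3], [74.8, 16.1], 1.4)
sled 0.64 ([521.8, -6.4], [330.3, 165.4], -88.96)
{'t': 29.725, 'tool_pos': [0.5215, -0.056, 0.157], 'opening': 0.038, 'contact_force': [-1.0163, -0.7397, 0.1577]} yaw -1.21 tilt [0.0001 0.    ]
turn -0.019 shift [-5.056 -0.711  2.417]
```

Call:
jog_arm(commands=[-0.4,-0.06,0,0,0,0,38,-0.6,-0.09,0,0,0,0,38,-0.6,-0.09,0,0,0,0,38,-0.6,-0.08,0,0,0,0,38,-0.6,-0.08,0,0,0,0,38,-0.6,-0.08,0,0,0,0,38,-0.6,-0.08,0,0,0,0,38,-0.6,-0.08,0,0,0,0,38,-0.43,-0.07,0.2,0,0,0,38,0,0,0.4,0,0,0,38,0,0,0.4,0,0,0,38,0,0,0.4,0,0,0,38,0,0,0.4,0,0,0,38,0,0,0.3,0,0,0,38,0,0,0.2,0,0,0,38,0,0,0.1,0,0,0,38,0,0,0,0,0,0,38])

```text
t: 31.85
tool_pos: [0.4723, -0.3571, 0.0129]
tool_rot: [-2.246, -2.197, 0.0]
contact_force: [-0.4, -0.0, -0.8]
opening: 0.0379
grip_force: 0.0
```

```bash
python3 go.py .473 -.3585 .012 -1.1
```

```text
{'t': 31.85, 'tool_pos': [0.4723, -0.3571, 0.0129], 'opening': 0.0379, 'contact_force': [-0.365, -0.0084, -0.7587]} yaw -1.26 tilt [-0. -0.]
turn -0.027 shift [-0.024  0.011  0.015]
```

Call:
jog_arm(commands=[-0.02,0,0,0,0,0,38,0,0,0,0,0,0,12,0,0,0,0,0,0,12,0,0,0,0,0,0,12,0,0,0,0,0,0,12,0,0,-0.2,0,0,0,12,0,0,-0.4,0,0,0,12,0,0,-0.5,0,0,0,12,0,0,-0.5,0,0,0,12,0,0,-0.5,0,0,0,12,0,0,-0.4,0,0,0,12,0,0,0,0,0,0,12])

```text
t: 33.35
tool_pos: [0.473, -0.3589, 0.1653]
tool_rot: [2.243, 2.194, 0.0]
contact_force: [-0.1, -0.3, -2.0]
opening: 0.0188
grip_force: 49.4
```

Call:
jog_arm(commands=[0,0,0,0,0,-0.99,12,0,0,0,0,0,-0.99,12,0,0,0,0,0,-0.99,12,0,0,0,0,0,-0.99,12,0,0,0,0,0,-0.99,12,0,0,0,0,0,-0.99,12,0,0,0,0,0,-0.99,12,0,0,0,0,0,-0.99,12,0,0,0,0,0,-0.99,12,0,0,0,0,0,-0.99,12,0,0,0,0,0,-0.99,12,0,0,0,0,0,-0.99,12,0,0,0,0,0,-0.99,12,0,0,0,0,0,-0.99,12,0,0,0,0,0,-0.99,12,0,0,0,0,0,-0.99,12,0,0,0,0,0,-0.3,12,0,0,0,0,0,0,12])

```text
t: 35.6
tool_pos: [0.4718, -0.3577, 0.1617]
tool_rot: [0.032, -3.14, -0.002]
contact_force: [1.2, 0.2, -1.6]
opening: 0.0188
grip_force: 49.4
```

```bash
python3 go.py .5187 .0615 .10 91.2
```

```text
{'t': 35.6, 'tool_pos': [0.4718, -0.3577, 0.1617], 'opening': 0.0188, 'contact_force': [1.2368, 0.2008, -1.6253]} yaw 91.16 tilt [-0.0013  0.0013]
turn -0.008 shift [-0.928  6.969  1.029]
```

Call:
jog_arm(commands=[-0.07,0.4,0,0,0,0,12,-0.07,0.6,0,0,0,0,12,-0.08,0.6,0,0,0,0,12,-0.08,0.6,0,0,0,0,12,-0.08,0.6,0,0,0,0,12,-0.08,0.6,0,0,0,0,12,-0.08,0.6,0,0,0,0,12,-0.08,0.6,0,0,0,0,12,-0.08,0.6,0,0,0,0,12,-0.08,0.6,0,0,0,0,12,-0.08,0.6,0,0,0,0,12,-0.07,0.57,0,0,0,0,12,0,0,0.4,0,0,0,12,0,0,0.5,0,0,0,12,0,0,0.4,0,0,0,12,0,0,0.3,0,0,0,12,0,0,0.2,0,0,0,12,0,0,0,0,0,0,12,0,0,0,0,0,0,12])

```text
t: 37.98
tool_pos: [0.5199, 0.0611, 0.0559]
tool_rot: [-0.033, 3.14, -0.0]
contact_force: [-0.7, 0.4, -1.6]
opening: 0.0189
grip_force: 49.5
```

```bash
python3 go.py .5187 .0615 .021 91.2
```

```text
{'t': 37.975, 'tool_pos': [0.5199, 0.0611, 0.0559], 'opening': 0.0189, 'contact_force': [-0.7138, 0.3975, -1.5792]} yaw 91.21 tilt [ 0.0017 -0.    ]
turn 0.001 shift [0.021 0.007 0.581]
```

Call:
jog_arm(commands=[0.02,0.01,0.2,0,0,0,12,0,0,0.2,0,0,0,12,0,0,0.1,0,0,0,12,0,0,0.05,0,0,0,12,0,0,0.04,0,0,0,12,0,0,0.02,0,0,0,12,0,0,0,0,0,0,12])

```text
t: 38.85
tool_pos: [0.5181, 0.0617, 0.0184]
tool_rot: [-0.033, 3.141, -0.0]
contact_force: [0.6, -1.3, -0.9]
opening: 0.0189
grip_force: 49.5
```

Call:
jog_arm(commands=[0,0,0.02,0,0,0,12,0,0,0,0,0,0,12,0,0,0,0,0,0,38,0,0,0,0,0,0,38,0,0,0,0,0,0,38,0,0,-0.3,0,0,0,38,0,0,-0.5,0,0,0,38,0,0,-0.5,0,0,0,38,0,0,-0.5,0,0,0,38,0,0,-0.5,0,0,0,38,0,-0.5,0,0,0,0,38,0,-0.6,0,0,0,0,38,0,-0.6,0,0,0,0,38,0,-0.6,0,0,0,0,38,0,-0.6,0,0,0,0,38,0,0,0,0,0,0,38])

```text
t: 40.85
tool_pos: [0.5219, -0.1143, 0.1566]
tool_rot: [-0.028, 3.14, -0.001]
contact_force: [-0.1, 0.3, -0.0]
opening: 0.0382
grip_force: 0.0
```

Call:
jog_arm(commands=[0,0,0,0,0,0.99,38,0,0,0,0,0,0.99,38,0,0,0,0,0,0.99,38,0,0,0,0,0,0.99,38,0,0,0,0,0,0.99,38,0,0,0,0,0,0.99,38,0,0,0,0,0,0.99,38,0,0,0,0,0,0.99,38,0,0,0,0,0,0.99,38,0,0,0,0,0,0.99,38,0,0,0,0,0,0.99,38,0,0,0,0,0,0.99,38,0,0,0,0,0,0.99,38,0,0,0,0,0,0.99,38,0,0,0,0,0,0.99,38,0,0,0,0,0,0.99,38,0,0,0,0,0,0.9,38,0,0,0,0,0,0,38])

```text
t: 43.1
tool_pos: [0.5218, -0.1115, 0.1559]
tool_rot: [2.308, 2.13, 0.001]
contact_force: [0.2, -0.7, -0.5]
opening: 0.038
grip_force: 0.0
```

```bash
python3 look.py; python3 go.py .524 -.366 .012 -5
```

```text
spindle p0.84 ztop 0.049 c ([577.8, -371.7], [140.0, 36.7], -89.6) med [ 0.5765 -0.3631  0.0448] col [200. 177. 144.]
spindle p0.66 ztop 0.053 c ([515.7, 116.6], [139.6, 40.4], 0.9) med [0.5155 0.117  0.0493] col [188. 164. 133.]
spindle p0.62 ztop 0.054 c ([514.7, 59.8], [135.7, 40.0], 0.85) med [0.5127 0.0592 0.05  ] col [183. 159. 128.]
spindle p0.59 ztop 0.042 c ([429.3, -574.9], [138.1, 40.4], -16.18) med [ 0.4213 -0.574   0.0388] col [ 74. 100. 170.]
spindle p0.58 ztop 0.049 c ([523.3, -366.2], [137.6, 36.6], 85.12) med [ 0.5258 -0.3732  0.0451] col [203. 179. 146.]
handle 4 [ 0.5598 -0.1577  0.0783] 0
sled 0.8 ([519.8, -5.4], [334.9, 167.0], -88.77)
{'t': 43.25, 'tool_pos': [0.5217, -0.1119, 0.1555], 'opening': 0.0382, 'contact_force': [0.3184, 0.0826, 1.4404]} yaw -4.6 tilt [ 0.0004 -0.    ]
turn 0.069 shift [-4.216  0.407  2.392]
```

Call:
jog_arm(commands=[-0.4,0.04,0,0,0,0.05,38,-0.6,0.06,0,0,0,0,38,-0.6,0.06,0,0,0,0,38,-0.6,0.06,0,0,0,0,38,-0.6,0.06,0,0,0,0,38,-0.6,0.06,0,0,0,0,38,-0.6,0.05,0,0,0,0,38,-0.22,0.02,0.2,0,0,0,38,0,0,0.4,0,0,0,38,0,0,0.4,0,0,0,38,0,0,0.4,0,0,0,38,0,0,0.4,0,0,0,38,0,0,0.3,0,0,0,38,0,0,0.2,0,0,0,38,0,0,0.08,0,0,0,38,0,0,0,0,0,0,38])

```text
t: 45.25
tool_pos: [0.5245, -0.3668, 0.0125]
tool_rot: [2.316, 2.123, 0.0]
contact_force: [0.3, -0.3, 0.5]
opening: 0.0382
grip_force: 0.0
```

```bash
python3 go.py .524 -.366 .012 -5
```

```text
{'t': 45.25, 'tool_pos': [0.5245, -0.3668, 0.0125], 'opening': 0.0382, 'contact_force': [0.3471, -0.3142, 0.5021]} yaw -4.98 tilt [ 0.0002 -0.0002]
turn 0.004 shift [ 0.012 -0.009  0.008]
```

Call:
jog_arm(commands=[0,0,0,0,0,0,12,0,0,0,0,0,0,12,0,0,0,0,0,0,12,0,0,0,0,0,0,12,0,0,-0.2,0,0,0,12,0,0,-0.4,0,0,0,12,0,0,-0.5,0,0,0,12,0,0,-0.5,0,0,0,12,0,0,-0.5,0,0,0,12,0,0,-0.4,0,0,0,12,0,0,0,0,0,0,12])

```text
t: 46.62
tool_pos: [0.5251, -0.3674, 0.1648]
tool_rot: [2.313, 2.12, 0.001]
contact_force: [0.1, -1.0, -0.3]
opening: 0.0192
grip_force: 50.0
```

Call:
jog_arm(commands=[0,0,0,0,0,-0.99,12,0,0,0,0,0,-0.99,12,0,0,0,0,0,-0.99,12,0,0,0,0,0,-0.99,12,0,0,0,0,0,-0.99,12,0,0,0,0,0,-0.99,12,0,0,0,0,0,-0.99,12,0,0,0,0,0,-0.99,12,0,0,0,0,0,-0.99,12,0,0,0,0,0,-0.99,12,0,0,0,0,0,-0.99,12,0,0,0,0,0,-0.99,12,0,0,0,0,0,-0.99,12,0,0,0,0,0,-0.99,12,0,0,0,0,0,-0.99,12,0,0,0,0,0,-0.99,12,0,0,0,0,0,-0.95,12,0,0,0,0,0,0,12])

```text
t: 48.88
tool_pos: [0.5234, -0.3659, 0.1602]
tool_rot: [0.031, -3.139, -0.003]
contact_force: [0.8, -0.8, -1.1]
opening: 0.0192
grip_force: 50.0
```

```bash
python3 go.py .5199 .0055 .021 91.2
```

```text
{'t': 48.875, 'tool_pos': [0.5234, -0.3659, 0.1602], 'opening': 0.0192, 'contact_force': [0.8065, -0.8058, -1.1065]} yaw 91.15 tilt [-0.0025  0.0022]
turn -0.009 shift [-0.072  6.19   2.319]
```

Call:
jog_arm(commands=[0,0.4,0,0,0,0,12,0,0.6,0,0,0,0,12,-0.01,0.6,0,0,0,0,12,-0.01,0.6,0,0,0,0,12,-0.01,0.6,0,0,0,0,12,-0.01,0.6,0,0,0,0,12,-0.01,0.6,0,0,0,0,12,-0.01,0.6,0,0,0,0,12,-0.01,0.6,0,0,0,0,12,0,0.6,0,0,0,0,12,0,0.39,0,0,0,0,12,0,0,0.4,0,0,0,12,0,0,0.5,0,0,0,12,0,0,0.4,0,0,0,12,0,0,0.3,0,0,0,12,0,0,0.15,0,0,0,12,0,0,0,0,0,0,12,0,0,0,0,0,0,12])

```text
t: 51.12
tool_pos: [0.5214, 0.0047, 0.0584]
tool_rot: [-0.033, 3.14, -0.0]
contact_force: [0.2, 0.9, -0.7]
opening: 0.0192
grip_force: 50.0
```

```bash
python3 go.py .5199 .0055 .018 91.2
```

```text
{'t': 51.125, 'tool_pos': [0.5214, 0.0047, 0.0584], 'opening': 0.0192, 'contact_force': [0.2162, 0.9187, -0.7057]} yaw 91.21 tilt [ 0.0019 -0.0002]
turn 0.001 shift [0.025 0.015 0.673]
```

Call:
jog_arm(commands=[0.02,0.015,0.2,0,0,0,12,0,0,0.2,0,0,0,12,0,0,0.1,0,0,0,12,0,0,0.07,0,0,0,12,0,0,0.05,0,0,0,12,0,0,0.03,0,0,0,12,0,0,0,0,0,0,12])

```text
t: 52.0
tool_pos: [0.5195, 0.0056, 0.0184]
tool_rot: [-0.033, 3.141, -0.0]
contact_force: [0.4, -0.2, -0.8]
opening: 0.019
grip_force: 50.0
```

Call:
jog_arm(commands=[0,0,0.02,0,0,0,12,0,0,0,0,0,0,12,0,0,0,0,0,0,38,0,0,0,0,0,0,38,0,0,0,0,0,0,38,0,0,-0.3,0,0,0,38,0,0,-0.5,0,0,0,38,0,0,-0.5,0,0,0,38,0,0,-0.5,0,0,0,38,0,0,-0.5,0,0,0,38,0,-0.5,0,0,0,0,38,0,-0.6,0,0,0,0,38,0,-0.6,0,0,0,0,38,0,-0.6,0,0,0,0,38,0,-0.6,0,0,0,0,38,0,0,0,0,0,0,38])

```text
t: 54.0
tool_pos: [0.5233, -0.1704, 0.1566]
tool_rot: [-0.028, 3.14, -0.002]
contact_force: [0.1, -0.1, 0.1]
opening: 0.038
grip_force: 0.0
```

Call:
jog_arm(commands=[0,0,0,0,0,0.99,38,0,0,0,0,0,0.99,38,0,0,0,0,0,0.99,38,0,0,0,0,0,0.99,38,0,0,0,0,0,0.99,38,0,0,0,0,0,0.99,38,0,0,0,0,0,0.99,38,0,0,0,0,0,0.99,38,0,0,0,0,0,0.99,38,0,0,0,0,0,0.99,38,0,0,0,0,0,0.99,38,0,0,0,0,0,0.99,38,0,0,0,0,0,0.99,38,0,0,0,0,0,0.99,38,0,0,0,0,0,0.99,38,0,0,0,0,0,0.99,38,0,0,0,0,0,0.08,38,0,0,0,0,0,0,38])

```text
t: 56.25
tool_pos: [0.5232, -0.1679, 0.1556]
tool_rot: [2.219, 2.223, 0.0]
contact_force: [0.5, -0.3, -0.7]
opening: 0.0377
grip_force: 0.0
```

```bash
python3 look.py; python3 go.py .577 -.372 .012 0
```

```text
spindle p0.93 ztop 0.053 c ([518.5, 5.0], [135.6, 37.1], 0.68) med [0.5165 0.004  0.0499] col [181. 156. 126.]
spindle p0.90 ztop 0.053 c ([514.2, 115.9], [135.9, 39.7], 0.68) med [0.4856 0.1145 0.0492] col [180. 156. 125.]
spindle p0.90 ztop 0.042 c ([429.8, -576.1], [140.0, 41.4], -16.7) med [ 0.4314 -0.5754  0.0377] col [ 74. 100. 170.]
spindle p0.88 ztop 0.048 c ([576.1, -371.9], [139.2, 37.2], 88.9) med [ 0.5762 -0.3719  0.0449] col [198. 175. 142.]
spindle p0.83 ztop 0.053 c ([514.5, 59.8], [136.4, 40.1], 0.74) med [0.5061 0.0603 0.0492] col [192. 168. 136.]
handle 0 [nan nan nan] 0
sled 0.79 ([519.5, -4.6], [327.0, 164.8], -89.56)
{'t': 56.4, 'tool_pos': [0.5231, -0.1682, 0.1553], 'opening': 0.0381, 'contact_force': [-0.2294, -0.0421, 0.0267]} yaw 0.05 tilt [ 0.0002 -0.    ]
turn 0.008 shift [-3.397  0.899  2.388]look.py:14: RuntimeWarning: Mean of empty slice.
  p=ok[box([.4,-.22,.066],[.63,.1,.09])]; print("handle",len(p),p.mean(0).round(4),rect(p) if len(p)>4 else 0)
  ret = um.true_divide(
```

Call:
jog_arm(commands=[-0.4,0.1,0,0,0,0.1,38,-0.6,0.16,0,0,0,0,38,-0.6,0.16,0,0,0,0,38,-0.6,0.16,0,0,0,0,38,-0.6,0.16,0,0,0,0,38,-0.6,0.15,0,0,0,0,38,0,0,0.2,0,0,0,38,0,0,0.4,0,0,0,38,0,0,0.4,0,0,0,38,0,0,0.4,0,0,0,38,0,0,0.4,0,0,0,38,0,0,0.3,0,0,0,38,0,0,0.2,0,0,0,38,0,0,0.08,0,0,0,38,0,0,0,0,0,0,38])

```text
t: 58.28
tool_pos: [0.5749, -0.373, 0.0126]
tool_rot: [2.232, 2.21, 0.0]
contact_force: [0.0, 0.5, 0.3]
opening: 0.0381
grip_force: 0.0
```

```bash
python3 go.py .5765 -.372 .012 -0.6
```

```text
{'t': 58.275, 'tool_pos': [0.5749, -0.373, 0.0126], 'opening': 0.0381, 'contact_force': [0.0268, 0.4604, 0.2519]} yaw -0.57 tilt [ 0.0004 -0.0003]
turn 0.005 shift [0.017 0.027 0.009]
```

Call:
jog_arm(commands=[0,0.02,0,0,0,0,12,0,0,0,0,0,0,12,0,0,0,0,0,0,12,0,0,0,0,0,0,12,0,0,-0.2,0,0,0,12,0,0,-0.4,0,0,0,12,0,0,-0.5,0,0,0,12,0,0,-0.5,0,0,0,12,0,0,-0.5,0,0,0,12,0,0,-0.4,0,0,0,12,0,0,0,0,0,0,12])

```text
t: 59.65
tool_pos: [0.5773, -0.3739, 0.1668]
tool_rot: [2.228, 2.206, 0.001]
contact_force: [0.4, -0.4, -1.4]
opening: 0.0191
grip_force: 50.9
```

Call:
jog_arm(commands=[0,0,0,0,0,-0.99,12,0,0,0,0,0,-0.99,12,0,0,0,0,0,-0.99,12,0,0,0,0,0,-0.99,12,0,0,0,0,0,-0.99,12,0,0,0,0,0,-0.99,12,0,0,0,0,0,-0.99,12,0,0,0,0,0,-0.99,12,0,0,0,0,0,-0.99,12,0,0,0,0,0,-0.99,12,0,0,0,0,0,-0.99,12,0,0,0,0,0,-0.99,12,0,0,0,0,0,-0.99,12,0,0,0,0,0,-0.99,12,0,0,0,0,0,-0.99,12,0,0,0,0,0,-0.99,12,0,0,0,0,0,-0.18,12,0,0,0,0,0,0,12])

```text
t: 61.9
tool_pos: [0.5755, -0.3725, 0.1615]
tool_rot: [0.031, -3.14, -0.001]
contact_force: [0.5, 0.1, -1.5]
opening: 0.0191
grip_force: 50.9
```

```bash
python3 go.py .521 -.0505 .021 91.2
```

```text
{'t': 61.9, 'tool_pos': [0.5755, -0.3725, 0.1615], 'opening': 0.0191, 'contact_force': [0.4789, 0.1467, -1.4927]} yaw 91.15 tilt [-0.0009  0.0007]
turn -0.009 shift [0.795 5.385 2.342]
```

Call:
jog_arm(commands=[0.06,0.4,0,0,0,0,12,0.08,0.6,0,0,0,0,12,0.08,0.6,0,0,0,0,12,0.08,0.6,0,0,0,0,12,0.08,0.6,0,0,0,0,12,0.08,0.6,0,0,0,0,12,0.08,0.6,0,0,0,0,12,0.08,0.6,0,0,0,0,12,0.08,0.5,0,0,0,0,12,0.09,0.29,0,0,0,0,12,0,0,0.4,0,0,0,12,0,0,0.5,0,0,0,12,0,0,0.4,0,0,0,12,0,0,0.3,0,0,0,12,0,0,0.15,0,0,0,12,0,0,0,0,0,0,12,0,0,0,0,0,0,12])

```text
t: 64.03
tool_pos: [0.5225, -0.0508, 0.0584]
tool_rot: [-0.033, 3.14, -0.001]
contact_force: [0.3, 0.2, -1.5]
opening: 0.0187
grip_force: 50.9
```

```bash
python3 go.py .521 -.0505 .018 91.2
```

```text
{'t': 64.025, 'tool_pos': [0.5225, -0.0508, 0.0584], 'opening': 0.0187, 'contact_force': [0.3019, 0.188, -1.5289]} yaw 91.21 tilt [ 0.0019 -0.0005]
turn 0.001 shift [0.025 0.005 0.673]
```

Lower, release, lift, and move the arm aside (−x) for an inspection picture.

Call:
jog_arm(commands=[0.02,0.005,0.2,0,0,0,12,0,0,0.2,0,0,0,12,0,0,0.1,0,0,0,12,0,0,0.07,0,0,0,12,0,0,0.05,0,0,0,12,0,0,0.04,0,0,0,12,0,0,0.01,0,0,0,12,0,0,0,0,0,0,12])

```text
t: 65.03
tool_pos: [0.5207, -0.0503, 0.0176]
tool_rot: [-0.033, 3.141, -0.0]
contact_force: [-1.1, -0.1, 2.0]
opening: 0.0193
grip_force: 51.1
```

Call:
jog_arm(commands=[0,0,0,0,0,0,38,0,0,0,0,0,0,38,0,0,0,0,0,0,38,0,0,-0.3,0,0,0,38,0,0,-0.5,0,0,0,38,0,0,-0.5,0,0,0,38,0,0,-0.5,0,0,0,38,0,0,-0.5,0,0,0,50,0,-0.5,-0.3,0,0,0,50,0,-0.5,-0.3,0,0,0,50,0.5,-0.5,-0.3,0,0,0,50,0.5,-0.1,0,0,0,0,50,0.5,0,0,0,0,0,50,0.5,0,0,0,0,0,50,0,0,0,0,0,0,50])

```text
t: 66.9
tool_pos: [0.4016, -0.1489, 0.2103]
tool_rot: [-0.031, 3.139, -0.002]
contact_force: [0.5, -0.4, 0.3]
opening: 0.0498
grip_force: 0.0
```

```bash
python3 look.py; python3 go.py .5235 -.1563 .041 91.2;  python3 - <<'E'
from h import *
d=eyes.get_image("side"); save({"image":d["image"][130:250,150:310]},"p2",5)
d=eyes.get_image("top"); save({"image":d["image"][120:330,90:420]},"t2",2.4)
E
```

```text
spindle p0.89 ztop 0.053 c ([518.3, 5.1], [136.2, 37.1], 0.7) med [0.5231 0.0044 0.0495] col [202. 179. 146.]
spindle p0.85 ztop 0.053 c ([519.0, -51.2], [135.5, 36.7], 0.51) med [ 0.5169 -0.0512  0.0497] col [208. 183. 150.]
spindle p0.70 ztop 0.042 c ([429.4, -577.1], [139.2, 41.3], -16.97) med [ 0.4248 -0.5756  0.039 ] col [ 72. 100. 172.]
spindle p0.68 ztop 0.053 c ([515.9, 116.3], [139.4, 40.5], 0.9) med [0.5155 0.1166 0.0495] col [188. 165. 133.]
spindle p0.60 ztop 0.053 c ([514.6, 59.7], [136.1, 40.2], 0.87) med [0.5194 0.0604 0.0497] col [196. 173. 141.]
handle 121 [ 0.5236 -0.1566  0.0755] ([523.6, -156.6], [74.3, 15.9], 2.02)
sled 0.9 ([520.9, -6.5], [330.0, 164.0], -88.98)
{'t': 67.05, 'tool_pos': [0.4031, -0.1489, 0.2101], 'opening': 0.0499, 'contact_force': [0.1087, -0.5716, 0.3611]} yaw 91.22 tilt [ 0.0016 -0.0007]
turn 0.003 shift [-2.004 -0.166  2.818]
```

View pics/p2.png

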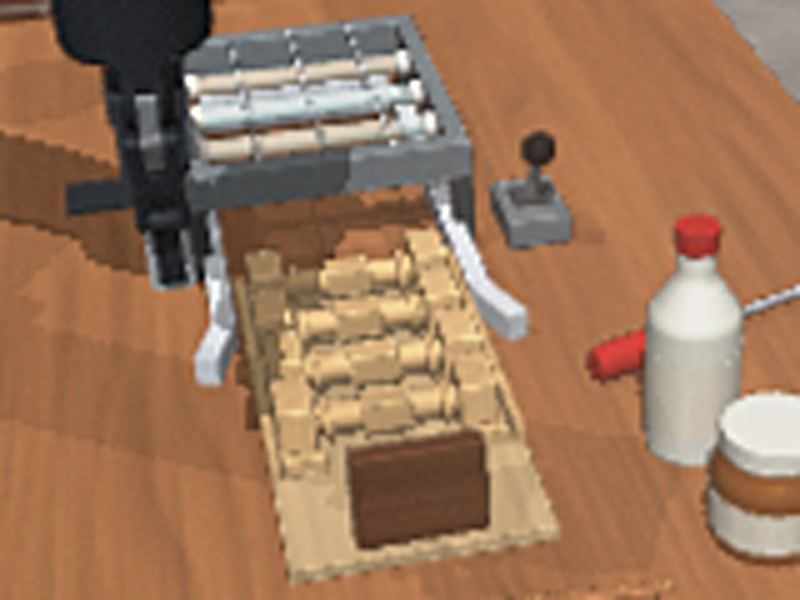

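View pics/t2.png

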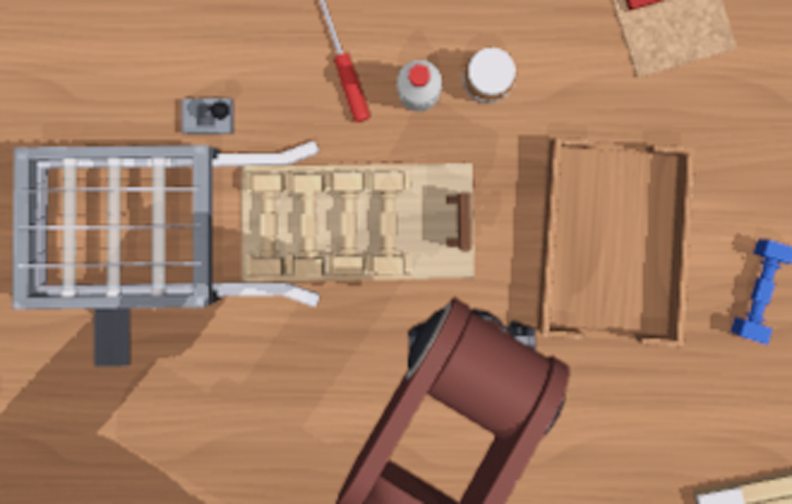

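All four spindles are seated with their tops near 50 mm, the box is empty and the lever is off. Next: grip the handle.

Call:
jog_arm(commands=[-0.5,-0.04,0,0,0,0,50,-0.5,-0.04,0.1,0,0,0,50,-0.5,-0.04,0.3,0,0,0,50,-0.5,-0.05,0.3,0,0,0,50,0,0,0.4,0,0,0,50,0,0,0.4,0,0,0,50,0,0,0.4,0,0,0,50,0,0,0.4,0,0,0,50,0,0,0.3,0,0,0,50,0,0,0.2,0,0,0,50,0,0,0,0,0,0,50,0,0,0,0,0,0,50])

```text
t: 68.65
tool_pos: [0.5234, -0.1567, 0.042]
tool_rot: [-0.033, 3.14, -0.001]
contact_force: [-0.2, 0.5, 0.1]
opening: 0.0503
grip_force: 0.0
```

Call:
jog_arm(commands=[0,0,0,0,0,0,8,0,0,0,0,0,0,8,0,0,0,0,0,0,8,0,0,0,0,0,0,8], newtons=50)

```text
t: 69.15
tool_pos: [0.5233, -0.1559, 0.0421]
tool_rot: [-0.033, 3.14, 0.001]
contact_force: [0.2, 4.4, 5.8]
opening: 0.0155
grip_force: 50.7
```

```bash
python3 go.py .5193 .126 .042 91.2
```

```text
{'t': 69.15, 'tool_pos': [0.5233, -0.1559, 0.0421], 'opening': 0.0155, 'contact_force': [0.1993, 4.4441, 5.8205]} yaw 91.22 tilt [0.0012 0.0009]
turn 0.003 shift [-3.200e-02  4.699e+00  2.000e-03]
```

Call:
jog_arm(commands=[0,0.1,0,0,0,0,8,0.01,0.2,0,0,0,0,8,0.01,0.25,0,0,0,0,8,0,0.25,0,0,0,0,8,0,0.25,0,0,0,0,8,0,0.25,0,0,0,0,8,0,0.25,0,0,0,0,8,0,0.25,0,0,0,0,8,0,0.25,0,0,0,0,8,0,0.25,0,0,0,0,8,0,0.25,0,0,0,0,8,0,0.25,0,0,0,0,8,0,0.25,0,0,0,0,8,0,0.25,0,0,0,0,8,0,0.25,0,0,0,0,8,0,0.25,0,0,0,0,8,0,0.25,0,0,0,0,8,0,0.2,0,0,0,0,8,0,0.1,0,0,0,0,8,0,0,0,0,0,0,8])

```text
t: 71.65
tool_pos: [0.5171, 0.1032, 0.0421]
tool_rot: [-0.034, 3.139, -0.005]
contact_force: [-0.3, -5.6, 3.4]
opening: 0.0154
grip_force: 50.7
```

```bash
python3 go.py .5165 .126 .042 91.2
```

```text
{'t': 71.65, 'tool_pos': [0.5171, 0.1032, 0.0421], 'opening': 0.0154, 'contact_force': [-0.3359, -5.5838, 3.4013]} yaw 91.23 tilt [ 0.0025 -0.0031]
turn 0.005 shift [0.002 0.38  0.002]
```

Now 23 mm to go, in small steps while watching the force.

Call:
jog_arm(commands=[0,0.08,0,0,0,0,8,0,0.08,0,0,0,0,8,0,0.07,0,0,0,0,8,0,0.05,0,0,0,0,8,0,0.05,0,0,0,0,8,0,0,0,0,0,0,8])

```text
t: 72.4
tool_pos: [0.5167, 0.1222, 0.0421]
tool_rot: [-0.033, 3.139, -0.007]
contact_force: [-0.2, -8.1, 4.6]
opening: 0.0151
grip_force: 50.6
```

Call:
jog_arm(commands=[0,0.03,0,0,0,0,8,0,0.02,0,0,0,0,8,0,0,0,0,0,0,8])

```text
t: 72.78
tool_pos: [0.5167, 0.1249, 0.0422]
tool_rot: [-0.033, 3.139, -0.008]
contact_force: [0.0, -10.3, 4.7]
opening: 0.0153
grip_force: 50.6
```

Call:
jog_arm(commands=[0,0.02,0,0,0,0,8,0,0.02,0,0,0,0,8,0,0,0,0,0,0,8])

```text
t: 73.15
tool_pos: [0.5167, 0.1273, 0.0421]
tool_rot: [-0.033, 3.139, -0.008]
contact_force: [0.8, -10.2, 4.8]
opening: 0.0153
grip_force: 50.6
```

Call:
jog_arm(commands=[0,0.02,0,0,0,0,8,0,0.02,0,0,0,0,8,0,0,0,0,0,0,8])

```text
t: 73.53
tool_pos: [0.5166, 0.1274, 0.0422]
tool_rot: [-0.033, 3.14, -0.015]
contact_force: [-0.2, -20.5, 6.3]
opening: 0.0151
grip_force: 50.8
```

Call:
jog_arm(commands=[0,0.02,0,0,0,0,8,0,0,0,0,0,0,8,0,0,0,0,0,0,48,0,-0.02,0,0,0,0,48,0,0,0,0,0,0,48,0,0,-0.3,0,0,0,48,0,0,-0.5,0,0,0,48,0,0,-0.5,0,0,0,48,0,0,-0.5,0,0,0,48,0,0,-0.5,0,0,0,48,0,0,0,0,0,0,48])

```text
t: 74.9
tool_pos: [0.5175, 0.1326, 0.1837]
tool_rot: [-0.034, 3.134, 0.001]
contact_force: [-0.9, -0.9, -0.0]
opening: 0.0481
grip_force: 0.0
```

```bash
python3 - <<'E'
from h import *
d=eyes.get_image("side"); save({"image":d["image"][120:220,160:290]},"p3",6)
for c in ["side","top"]:
    d=eyes.get_image(c); w=cloud(d); w[np.isnan(w)]=-9
    for n,lo,hi in [("handle",[.46,.08,.066],[.58,.16,.082]),("ball",[.645,.14,.08],[.70,.27,.108])]:
        m=np.all((w>lo)&(w<hi),-1); print(c,n,m.sum(),w[m].mean(0).round(4) if m.any() else 0)
E
python3 go.py .669 .1735 .17 91.2
```

```text
side handle 95 [0.5184 0.1234 0.0733]
side ball 35 [0.6705 0.1702 0.0896]
top handle 80 [0.5201 0.1247 0.0754]
top ball 50 [0.6691 0.174  0.0925]
{'t': 75.05, 'tool_pos': [0.5147, 0.1322, 0.1783], 'opening': 0.0479, 'contact_force': [-0.2001, -0.0492, -0.7738]} yaw 91.23 tilt [-0.0013 -0.0002]
turn 0.005 shift [-2.585  0.635  0.139]
```

View pics/p3.png

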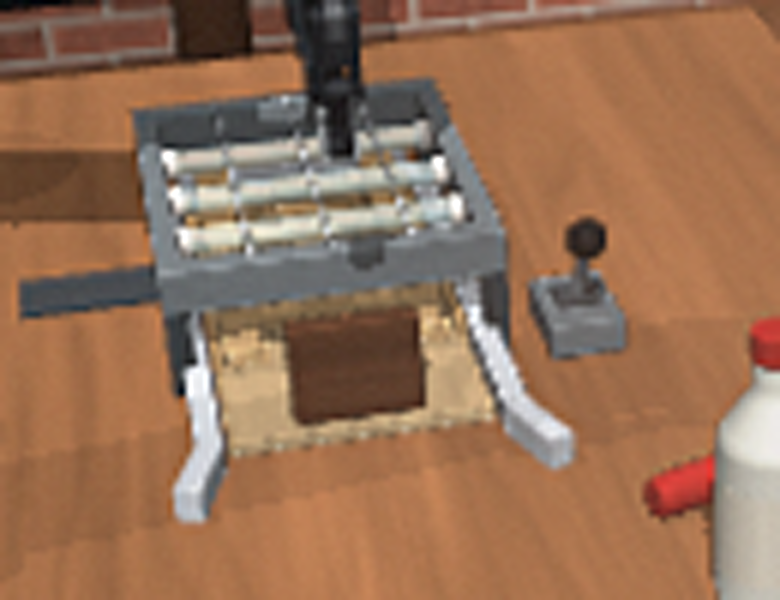

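Call:
jog_arm(commands=[-0.5,0.1,0,0,0,0,48,-0.5,0.13,0,0,0,0,48,-0.5,0.13,0,0,0,0,48,-0.5,0.13,0,0,0,0,48,-0.5,0.14,0,0,0,0,48,-0.085,0,0.1,0,0,0,48,0,0,0,0,0,0,48])

```text
t: 75.92
tool_pos: [0.668, 0.1728, 0.1704]
tool_rot: [0.033, -3.137, 0.001]
contact_force: [-0.4, 0.2, 0.6]
opening: 0.048
grip_force: 0.0
```

```bash
python3 - <<'E'
from h import *
for c in ["top","side"]:
    d=eyes.get_image(c); w=cloud(d); w[np.isnan(w)]=-9
    m=np.all((w>[.46,.08,.066])&(w<[.58,.16,.09]),-1); p=w[m]; print(c,m.sum(),p.mean(0).round(4),np.percentile(p,[3,97],axis=0).round(4).tolist(),cv2.minAreaRect(np.float32(p[:,:2]*1000)))
E
python3 go.py .669 .1745 .062 91.2
```

```text
top 122 [0.5166 0.1244 0.0761] [[0.4796, 0.118, 0.072], [0.555, 0.1313, 0.0799]] ((516.3080444335938, 124.69287872314453), (77.67430877685547, 13.325179100036621), 1.0059491395950317)
side 94 [0.5185 0.1231 0.0736] [[0.4819, 0.1166, 0.0675], [0.5542, 0.1333, 0.078]] ((518.1724853515625, 125.39974975585938), (78.92961120605469, 19.655590057373047), 0.29772478342056274)
{'t': 76.025, 'tool_pos': [0.6683, 0.1729, 0.172], 'opening': 0.0478, 'contact_force': [-0.4635, 0.0531, -0.0183]} yaw 91.21 tilt [-0.0022 -0.0004]
turn 0.002 shift [-0.012  0.027  1.834]
```

The stop showed up as force rising without travel, but the camera puts the handle about 2 mm shy. I'll press once more with closed fingers against the board's outer face to be sure.

Call:
jog_arm(commands=[0.4,-0.3,0,0,0,0,0,0.5,-0.4,0,0,0,0,0,0.5,-0.4,0,0,0,0,0,0.5,-0.4,0,0,0,0,0,0.6,0,0,0,0,0,0,0,0,0.4,0,0,0,0,0,0,0.5,0,0,0,0,0,0,0.5,0,0,0,0,0,0,0.4,0,0,0,0,0,0,0.2,0,0,0,0,0,0,0,0,0,0,0])

```text
t: 77.4
tool_pos: [0.5207, 0.08, 0.0526]
tool_rot: [0.033, -3.14, 0.0]
contact_force: [0.4, 0.0, -0.3]
opening: 0.0001
grip_force: 0.0
```

Call:
jog_arm(commands=[0,0.1,0,0,0,0,0,0,0.1,0,0,0,0,0,0,0.05,0,0,0,0,0,0,0,0,0,0,0,0])

```text
t: 77.9
tool_pos: [0.5214, 0.0954, 0.0534]
tool_rot: [-0.034, 3.141, -0.0]
contact_force: [-0.7, -0.4, -0.3]
opening: 0.0002
grip_force: 0.0
```

Call:
jog_arm(commands=[0,0.05,0,0,0,0,0,0,0.05,0,0,0,0,0,0,0,0,0,0,0,0])

```text
t: 78.28
tool_pos: [0.521, 0.1012, 0.053]
tool_rot: [0.034, -3.141, 0.0]
contact_force: [-0.3, -0.3, 0.7]
opening: 0.0002
grip_force: 0.0
```

Call:
jog_arm(commands=[0,0.03,0,0,0,0,0,0,0,0,0,0,0,0])

```text
t: 78.53
tool_pos: [0.5211, 0.1029, 0.0531]
tool_rot: [-0.033, 3.141, -0.0]
contact_force: [0.1, -0.3, 0.0]
opening: -0.0
grip_force: 0.0
```

Call:
jog_arm(commands=[0,0.03,0,0,0,0,0,0,0,0,0,0,0,0])

```text
t: 78.78
tool_pos: [0.521, 0.1047, 0.0531]
tool_rot: [-0.033, 3.141, -0.0]
contact_force: [0.4, -0.1, 0.1]
opening: -0.0001
grip_force: 0.0
```

Call:
jog_arm(commands=[0,0.03,0,0,0,0,0,0,0,0,0,0,0,0])

```text
t: 79.03
tool_pos: [0.521, 0.1059, 0.0531]
tool_rot: [0.034, -3.141, 0.002]
contact_force: [0.5, -3.4, 0.2]
opening: -0.0
grip_force: 1.9
```

Contact; now press.

Call:
jog_arm(commands=[0,0.03,0,0,0,0,0,0,0,0,0,0,0,0])

```text
t: 79.28
tool_pos: [0.521, 0.1059, 0.0532]
tool_rot: [0.034, -3.141, 0.008]
contact_force: [-0.2, -11.0, 0.8]
opening: 0.0002
grip_force: 5.2
```

Call:
jog_arm(commands=[0,0.03,0,0,0,0,0,0,0,0,0,0,0,0])

```text
t: 79.53
tool_pos: [0.521, 0.106, 0.0532]
tool_rot: [0.035, -3.141, 0.014]
contact_force: [-0.8, -16.8, 2.0]
opening: 0.0001
grip_force: 8.4
```

Call:
jog_arm(commands=[0,0.03,0,0,0,0,0,0,0,0,0,0,0,0])

```text
t: 79.78
tool_pos: [0.521, 0.1061, 0.0532]
tool_rot: [0.035, -3.14, 0.02]
contact_force: [-2.6, -22.4, 2.8]
opening: 0.0
grip_force: 11.6
```

The sled is firmly home, with no travel at 22 N. Retreat and go to the lever.

Call:
jog_arm(commands=[0,-0.2,0,0,0,0,0,0,-0.4,0,0,0,0,0,0,0,-0.5,0,0,0,0,0,0,-0.5,0,0,0,0,0,0,-0.5,0,0,0,48,0,0,-0.5,0,0,0,48,-0.5,0.3,0,0,0,0,48,-0.5,0.3,0,0,0,0,48,-0.5,0.3,0,0,0,0,48,-0.5,0.3,0,0,0,0,48,-0.5,0.2,0,0,0,0,48,0,0,0,0,0,0,48,0,0,0,0,0,0,48])

```text
t: 81.4
tool_pos: [0.6692, 0.1631, 0.1727]
tool_rot: [0.034, -3.14, -0.001]
contact_force: [-0.3, -0.2, -0.0]
opening: 0.0482
grip_force: 0.0
```

```bash
python3 go.py .669 .1745 .062 91.2
```

```text
{'t': 81.4, 'tool_pos': [0.6692, 0.1631, 0.1727], 'opening': 0.0482, 'contact_force': [-0.2763, -0.2211, -0.0126]} yaw 91.22 tilt [-0.0011  0.0004]
turn 0.004 shift [-1.000e-03  1.900e-01  1.845e+00]
```

Call:
jog_arm(commands=[0,0.19,0,0,0,0,48,0,0,0,0,0,0,48,0,0,0.4,0,0,0,48,0,0,0.5,0,0,0,48,0,0,0.5,0,0,0,48,0,0,0.44,0,0,0,48,0,0,0,0,0,0,48,0,0.2,0,0,0,0,48,0,0.2,0,0,0,0,48,0,0.2,0,0,0,0,48,0,0.2,0,0,0,0,48,0,0.2,0,0,0,0,48,0,0.1,0,0,0,0,48,0,0.1,0,0,0,0,48,0,0.08,0,0,0,0,48,0,0.04,0,0,0,0,48,0,0,0,0,0,0,48])

```text
t: 83.52
tool_pos: [0.6677, 0.2532, 0.0624]
tool_rot: [0.033, -3.141, 0.001]
contact_force: [-0.6, -2.6, -0.2]
opening: 0.0481
grip_force: 0.8
```

Call:
jog_arm(commands=[0,0.04,0,0,0,0,48,0,0,0,0,0,0,48])

```text
t: 83.78
tool_pos: [0.6677, 0.2539, 0.0622]
tool_rot: [0.033, -3.14, 0.006]
contact_force: [-0.8, -7.8, -0.8]
opening: 0.0482
grip_force: 3.2
```

Call:
jog_arm(commands=[0,0.03,0,0,0,0,48,0,0,0,0,0,0,48])

```text
t: 84.02
tool_pos: [0.6677, 0.2542, 0.0621]
tool_rot: [0.032, -3.14, 0.01]
contact_force: [-0.1, -11.0, -0.4]
opening: 0.0479
grip_force: 4.9
```

Call:
jog_arm(commands=[0,0.04,0,0,0,0,48,0,0,0,0,0,0,48,0,-0.15,0,0,0,0,48,0,-0.13,0,0,0,0,48,0,0,0,0,0,0,48,0,0,-0.5,0,0,0,48,0,0,-0.5,0,0,0,48,0,0,-0.5,0,0,0,48,0,0,-0.5,0,0,0,48,0,0.5,-0.5,0,0,0,48,0,0.5,0,0,0,0,48,0,0,0,0,0,0,48])

```text
t: 85.52
tool_pos: [0.6665, 0.306, 0.2135]
tool_rot: [-0.038, 3.14, 0.002]
contact_force: [-0.5, -0.2, -0.2]
opening: 0.0478
grip_force: 0.0
```

```bash
python3 - <<'E'
from h import *
for c in ["top","side"]:
    d=eyes.get_image(c); save({"image":d["image"][120:280,90:350]} if c=="top" else {"image":d["image"][120:240,160:320]},"f"+c,3 if c=="top" else 5); w=cloud(d); w[np.isnan(w)]=-9
    for n,lo,hi in [("handle",[.46,.08,.066],[.58,.16,.082]),("ball",[.645,.14,.08],[.70,.27,.108])]:
        m=np.all((w>lo)&(w<hi),-1); print(c,n,m.sum(),w[m].mean(0).round(4) if m.any() else 0)
print(ctrl.get_obs()["contact_force"])
E
```

```text
top handle 121 [0.5169 0.1247 0.0755]
top ball 54 [0.6682 0.2415 0.0917]
side handle 95 [0.518  0.1237 0.0732]
side ball 29 [0.6696 0.2378 0.0895]
[-0.65799026 -0.2804231   0.18763126]
```

View pics/ftop.png

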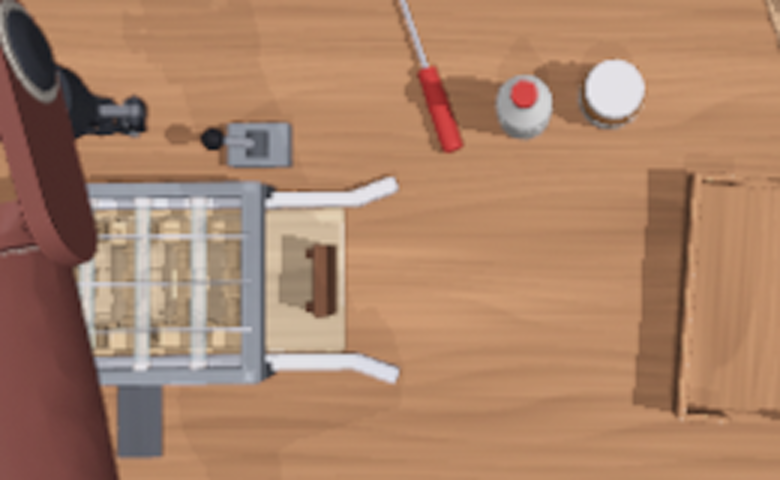

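View pics/fside.png

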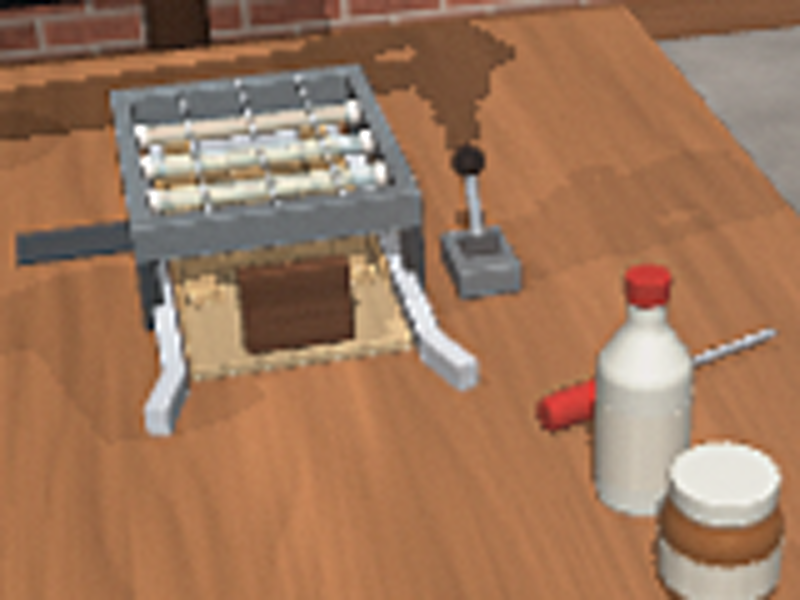

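The lever is over (ball at y≈0.2415) and the sled is home. The arm hides part of the hood, so I'll clear it for one last check of the spindles.

Call:
jog_arm(commands=[0.3,-0.5,-0.2,0,0,0,48,0.5,-0.6,-0.2,0,0,0,48,0.5,-0.6,0,0,0,0,48,0.5,-0.6,0,0,0,0,48,0.5,-0.6,0,0,0,0,48,0.5,-0.6,0,0,0,0,48,0.4,-0.6,0,0,0,0,48,0.2,-0.6,0,0,0,0,48,0,-0.6,0,0,0,0,48,0,-0.5,0,0,0,0,48,0,0,0,0,0,0,48,0,0,0,0,0,0,48])

```text
t: 87.12
tool_pos: [0.4699, -0.0487, 0.2363]
tool_rot: [0.032, -3.141, -0.001]
contact_force: [0.2, -0.6, 0.3]
opening: 0.0483
grip_force: 0.0
```

```bash
python3 - <<'E'
from h import *
d=eyes.get_image("top"); save({"image":d["image"][150:270,80:240]},"ft2",5); w=cloud(d); w[np.isnan(w)]=-9
m=np.all((w>[.42,.19,.042])&(w<[.60,.45,.0585]),-1); p=w[m]
print(len(p),p[:,2].max(),np.histogram(p[:,1],bins=np.arange(.19,.46,.01)))
E
```

```text
555 0.058383670854445846 (array([ 0,  0,  9, 52, 63, 39,  4,  0, 32, 55, 46, 29,  0,  0, 19, 52, 35,
       13, 11,  6, 13, 43, 31,  3,  0,  0]), array([0.19, 0.2 , 0.21, 0.22, 0.23, 0.24, 0.25, 0.26, 0.27, 0.28, 0.29,
       0.3 , 0.31, 0.32, 0.33, 0.34, 0.35, 0.36, 0.37, 0.38, 0.39, 0.4 ,
       0.41, 0.42, 0.43, 0.44, 0.45]))
```

View pics/ft2.png

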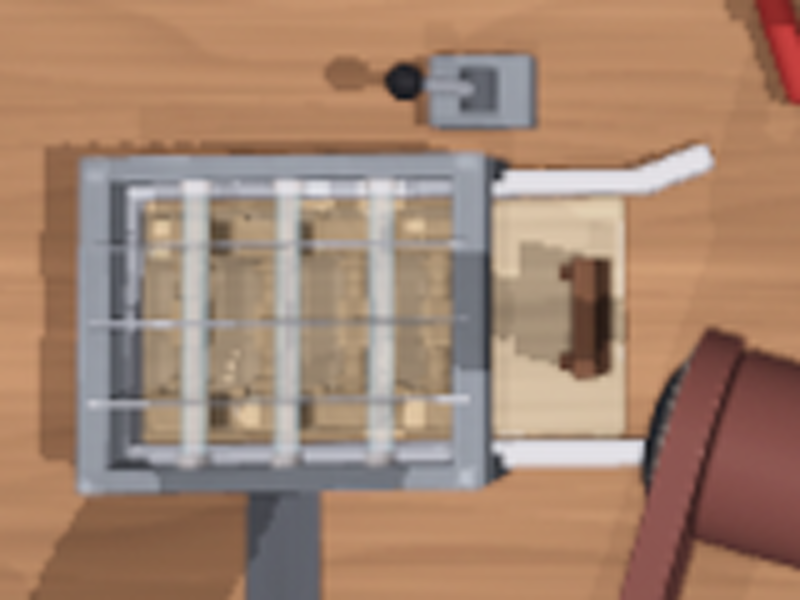

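All four spindles show through the hood bars at the 56 mm cradle spacing, and the lever is on. Handing in.

```bash
python3 -c "
from station import job; print(job.finish_job())"
```

```text
the job is handed in; nothing more can be done
None
```

I did the job in the order asked and handed it in after about 87 s of robot time: lamps off, all four spindles seated in cradles of their own, loaded sled home against its stop, lamps back on; the bottle, jar and screwdriver were not touched.

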